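# Load the insulation test stand with solar modules

### The job

Set up the next insulation test on the small solar modules. Push the amber guard all the way down first, move the two tested modules (green dots) from the sloping plate to lie flat in the green tray, and lay every waiting module from the blue mat flat on the sloping plate, lengthwise up the slope, with its short edge resting squarely against the brass ledge. Then pull the guard all the way up and only after that throw the test lever fully over; do not disturb the reel, bottle or meter.

Things in the scene. Friction and masses are not known exactly. Their poses are not given: they have to be found in the camera images.
- P1: a waiting solar module (may be absent): aluminium-framed slab 80 x 44 x 10 mm, 50 to 100 g, dark blue face with silver lines, white back, no green dot. Origin at its centre; x along the 80 mm side, y along the 44 mm side, z out of its face. Starts face up on the blue mat, 50 mm or more clear beside its long sides; on the plate either face may be up and either end down.
- P2: a waiting solar module (may be absent): aluminium-framed slab 80 x 44 x 10 mm, 50 to 100 g, dark blue face with silver lines, white back, no green dot. Origin at its centre; x along the 80 mm side, y along the 44 mm side, z out of its face. Starts face up on the blue mat, 50 mm or more clear beside its long sides; on the plate either face may be up and either end down.
- P3: a waiting solar module (may be absent): aluminium-framed slab 80 x 44 x 10 mm, 50 to 100 g, dark blue face with silver lines, white back, no green dot. Origin at its centre; x along the 80 mm side, y along the 44 mm side, z out of its face. Starts face up on the blue mat, 50 mm or more clear beside its long sides; on the plate either face may be up and either end down.
- P4: a waiting solar module (may be absent): aluminium-framed slab 80 x 44 x 10 mm, 50 to 100 g, dark blue face with silver lines, white back, no green dot. Origin at its centre; x along the 80 mm side, y along the 44 mm side, z out of its face. Starts face up on the blue mat, 50 mm or more clear beside its long sides; on the plate either face may be up and either end down.
- T1: a tested module: same slab as the waiting ones, 80 x 44 x 10 mm, but with a green dot 16 mm across on its face; origin at its centre, same axes. It starts lying on the sloping plate against the ledge, lengthwise up the slope.
- T2: a tested module: same slab as the waiting ones, 80 x 44 x 10 mm, but with a green dot 16 mm across on its face; origin at its centre, same axes. It starts lying on the sloping plate against the ledge, lengthwise up the slope.
- plate: sloping test plate: 380 mm wide, 118 mm from ledge to upper edge, tilted 25 degrees, facing the robot. Origin on its face at the foot of the ledge, mid-width, 52 mm above the table; x up the slope (away from the robot), y along the ledge, z out of the face. Brass ledge 6 mm thick, 14 mm proud; 14 mm end stops at y +-187. Seated module: centre at x 40, z 5 mm. Slippery: modules slide to the ledge.
- guard (a joint): amber clear guard on the robot's side of the plate, sliding up and down between two posts (30 mm square, 192 mm tall, 188 mm either side of its middle): height in m above its lowest position, 0 = all the way down, 0.12 = all the way up (stops at both ends). It stays where it is left; moving it takes about 3 N down, 10 N up. It starts raised.
- guard_grip (a point): middle of the black pull bar on top of the guard: straight bar 120 mm long along the plate's y, 16 x 16 mm in section, on two thin posts 100 mm apart, 24 mm of free room under it; centre 158 mm above the table with the guard down, 278 mm up, and 114 mm nearer the robot than the ledge's foot. z up, y along the bar. A fixed grey sheet 110 mm tall stands 12 mm before the guard.
- stand: the fixed test stand: grey base 235 x 410 mm, 12 mm tall, carrying the plate, the guard and the lever box. Origin on the table under the plate, 36 mm beyond the ledge; z up, x away from the robot, y along the ledge. Between ledge and guard is a deck 12 mm above the table, about 100 mm wide, with a terminal block 28 mm tall in its middle.
- tray: the green tray for tested modules: 220 x 170 mm, rim 14 mm tall and 5 mm thick, inner floor 5 mm above the table; origin at the centre of its underside, x along the 220 mm side, z up. Fixed. It lies left or right of the stand.
- mat: the blue rubber mat where the waiting modules lie: 220 x 200 x 3 mm, fixed; origin at the centre of its underside, x along the 220 mm side. It lies on the other side of the stand from the tray.
- test_lever (a joint): the test lever on the grey box before the guard, 90 mm right of its middle: 0 (off) to 1.0 rad (on). At 0 it leans 0.5 rad towards -y of the plate, at 1 it leans 0.5 rad towards +y; it stays where it is left, and a light push (about 1 N) on its ball moves it.
- test_lever_tip (a point): centre of the red ball (26 mm across) at the top of the test lever, 70 mm from its pivot, which is 34 mm above the table; the ball is about 95 mm above the table when off and on, 104 mm when upright. Axes turn with the lever.
- reel: bystander: flat silver ribbon reel, 72 mm across, 22 mm tall, on the table before the stand; origin at the centre of its underside
- flux: bystander: white bottle, 44 mm across, 100 mm tall, beyond the stand; origin at the centre of its underside
- meter: bystander: yellow hand meter lying flat, 130 x 68 x 34 mm, beyond the stand; origin at the centre of its underside
There are look-alikes about, which are no part of the job. What is shaped like the P3 but turquoise is not meant. Leave any turquoise look-alike of the T1 alone.

How it is judged:
By the outcome, as a careful person would: the job done as asked, in the order asked, and still so for the second after the job is handed in, with the robot touching nothing.
Of P1, P2, P3, P4 only 2 to 3 are there at a start; the rules pass over those that are not, and their reading is None.
At some moment in a run one of P1, P2, P3, P4 may be knocked a few centimetres aside while the robot is not near it.
Once in a run the grip may slacken for a moment while it holds something.
It also fails if it takes over 210 s, if anything falls off the work surface, if the arm or the gripper's body presses on something with over 40 N, if the wrist force passes 120 N, or if a joint passes its speed limit or range.

### The arm

A 6-joint arm with a two-finger parallel gripper is mounted at the origin on the work surface. World frame = base frame: x ahead of the robot, y to its left, z up, the work surface at z = 0. Lengths are in m, angles in rad, forces in N, time in s.
With the tool pointing down it reaches from about 0.3 to 0.85 m from the base axis. Payload 5.4 kg.
Tool frame: the origin (TCP) lies midway between the tips of the shut fingers; the grasp point (between the pads) lies 19 mm behind it; z points along the fingers, y is the line along which they close (so a half turn about z gives the same grasp; the last joint's range is limited). The gripper opens to 85 mm and grips with 20 to 120 N. Pads are 22 mm wide; open, the fingers measure 114 mm over their backs; the gripper's body (76 mm by 85 mm) begins 54 mm behind the grasp point. The pads swing forward as they close: fully open they stand 13 mm farther back than shut.
Start: joints at [0.96, 0.158, 1.597, -0, 1.386, -0.21], TCP at [0.224, 0.529, 0.231] pointing down, gripper open.
Joint ranges: [-2.91, 2.91], [-0.94, 2.29], [0.18, 2.7], [-1.29, 4.43], [0.17, 2.64], [-3, 3]. Speed limits (rad/s): [2.57, 2.57, 3.14, 3.14, 3.14, 3.14].

### API

Orientations are given as a 3x3 rotation matrix whose columns are the frame's x, y, z axes.
In Python, from cell import arm gives the robot as it stands.
- The arm moves only by the tool carry_out, never from a script. Its argument "increments" is a list of rows, each an object of numbers: "tx", "ty", "tz": the shift along the tool's x, y, z each as a share of 600 mm, from -1 to 1; "spin": the turn about the tool's z as a share of 120 degrees, from -1 to 1. In form: [{"tx": .., "ty": .., "tz": .., "spin": ..}, ...]. A call has 1 to 12 rows; each row is the pose to reach, as a shift and turn from the pose commanded when the call began, along the tool's axes at that moment; what a row does not reach only later rows make up. A row lasts 1/12 s, in which the tool goes at most 41.7 mm and 7.16 degrees, less where a joint would pass 70% of its speed; a pose out of reach is approached as far as the arm can. A call with a number of a shift or a turn outside -1 to 1 is refused whole. A call with a gripper value outside its range is refused whole. "gripper" is the opening, from 0 (shut) to 1 (fully open), set as the call begins (left out, the last holds). The fingers move at their own pace and stop on an object; "grip_force" is the grip in N (left out, the last holds). Time passes only in rows, so rows that repeat a pose let the fingers close. It gives the time, the measured TCP pose, the force, the opening and the grip force at its end, in the units of the state.
- arm.observe(): the state, without advancing time (a new reading comes with each control period).
- arm.get_image(name): name is "scene" or "top"; returns a dict with "frame" (480x640x3 uint8, blue, green, red), "depth" (480x640 float32, m along the optical axis (not along the pixel's ray), 0 where there is no reading), "fx", "fy", "cx", "cy" (pixels), "k1" (the pictures are not rectified: a ray, as slopes to the right and down, at radius r is drawn at 1 + k1 r^2 times it, then the intrinsics apply), "camera_from_world" (4x4, takes a point from world to camera coordinates). Camera axes: x right, y down, z forward; pixel columns grow to the right and rows downward; lengths in m; the calibration is good to about 2 mm. A picture is of the moment at which its call begins.
- arm.finish_job(): hands the job in; it is judged then, once.
The state is a dict: "time_s": time; "joints": joint angles; "joint_vel": joint speeds; "effort": joint torques, N m; "eef_pos": TCP position; "tool_rot": TCP orientation; "force": force on the tool from outside, world axes, zero at the start; "torque": the same for the moment, N m; "width": opening from 0.0 (shut) to 1.0 (fully open); "grasp_force": force on a finger pad.
Only numpy, scipy, OpenCV 4.12 (cv2) and the standard library are available. Lean on these libraries where they do the work, as an engineer would, in place of code of your own. Each camera call takes 0.05 s, during which the arm holds its last target. There are 200 camera calls.

## Working session

There is one attempt and no reset: what is moved stays moved. The work goes in short steps, Python scripts to look and compute and a tool call to move; the robot and the scene stay as the last step left them, time stands still between calls to the robot, and variables do not carry over. Pictures are saved under pics/ and viewed, at most 14 in all, crops included, and the job is handed in when it is done.

Besides the shell and the picture viewer there is one more tool, called after "Emit:" as name([rows], argument=value, ...), one row to a line, values as JSON. carry_out: Moves the arm, as the interface text tells. Its arguments: {"type":"object","properties":{"increments":{"type":"array","items":{"type":"object","properties":{"tx":{"type":"number"},"ty":{"type":"number"},"tz":{"type":"number"},"spin":{"type":"number"}}}},"gripper":{"type":"number"},"grip_force":{"type":"number"}},"required":["increments"]}

```bash
mkdir -p pics; ls; cat > h.py <<'E'
import numpy as np, cv2
from cell import arm
def grab(n):
    d=arm.get_image(n); return d
def rays(d,uv):
    uv=np.asarray(uv,float).reshape(-1,2)
    p=np.c_[(uv[:,0]-d['cx'])/d['fx'],(uv[:,1]-d['cy'])/d['fy']]
    q=p.copy()
    for _ in range(10): q=p/(1+d['k1']*(q**2).sum(1,keepdims=True))
    M=np.array(d['camera_from_world']); R=M[:3,:3]; o=-R.T@M[:3,3]
    return o,np.c_[q,np.ones(len(q))]@R
def onz(d,uv,z):
    o,r=rays(d,uv); return o+r*((z-o[2])/r[:,2])[:,None]
def depthpt(d,uv):
    o,r=rays(d,uv); u=np.round(np.asarray(uv).reshape(-1,2)).astype(int)
    return o+r*d['depth'][u[:,1],u[:,0]][:,None]
E
python3 - <<'E'
from h import *
for n in('scene','top'):
    d=grab(n); cv2.imwrite(f'pics/{n}0.png',d['frame']); print(n,d['fx'],d['cx'],d['k1'],np.round(d['camera_from_world'],3).tolist())
print(arm.observe())
E
```

```text
pics
scene 452.2306341293102 320.29859497409007 0.018132923422142764 [[0.552, 0.834, -0.012, -0.311], [0.706, -0.476, -0.524, -0.352], [-0.443, 0.281, -0.852, 1.445], [0.0, 0.0, 0.0, 1.0]]
top 481.04087213103514 318.89624555179455 -0.12863533259358562 [[0.007, -1.0, 0.009, 0.001], [-0.987, -0.008, -0.158, 0.576], [0.158, -0.008, -0.987, 1.169], [0.0, 0.0, 0.0, 1.0]]
{'time_s': 0.1, 'joints': array([ 9.59891854e-01,  1.58984830e-01,  1.59815243e+00,  3.43497375e-06,
        1.38620235e+00, -2.10090425e-01]), 'joint_vel': array([-0.00041038, -0.00053629, -0.00159796, -0.00031961,  0.00013694,
       -0.00018756]), 'effort': array([-9.67701294e-05, -3.96988785e+01, -3.32337070e+01, -2.56791936e-04,
        4.18667201e-03,  2.13437161e-07]), 'eef_pos': array([0.22403137, 0.52895259, 0.23039294]), 'tool_rot': array([[-9.20743252e-01,  3.90167726e-01, -1.00482985e-03],
       [ 3.90168847e-01,  9.20742216e-01, -1.42903930e-03],
       [ 3.67624249e-04, -1.70783159e-03, -9.99998474e-01]]), 'force': array([-0.50276899, -0.12739853, -0.74268613]), 'torque': array([-0.0056263 ,  0.00862035, -0.03006412]), 'grasp_force': 0.0, 'width': 0.9981698896515572}
```

View pics/scene0.png

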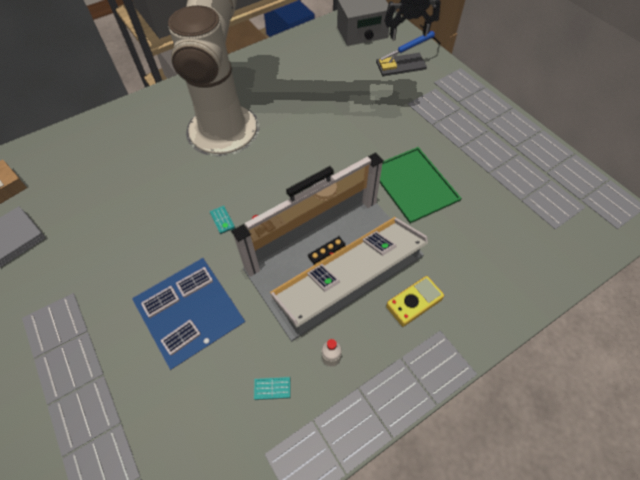

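View pics/top0.png

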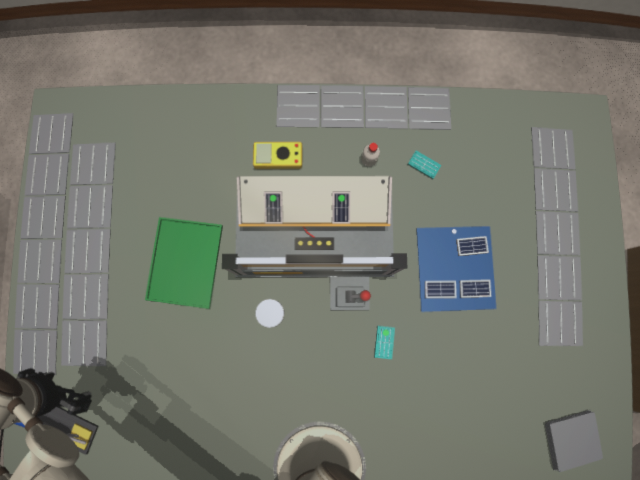

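The top view shows the waiting modules on the blue mat at about (472,246), (440,289) and (476,288). The tested ones with green dots are on the plate at (273,207) and (341,207). The tray is at (185,262), the guard bar at (314,258), the lever ball at (365,296) and the reel at (269,313).

Things that could be mistaken for a waiting module:
- Turquoise boards at (385,343) and (424,165): rejected by colour.
- Grey floor panels: rejected by size and colour.
- Dotted modules on the plate: these are T1 and T2.

I choose the three dark-blue slabs on the mat and will check them in a close crop.

```bash
cat > meas.py <<'E'
from h import *
def comps(m,amin,amax=1e9):
    n,l,s,c=cv2.connectedComponentsWithStats(m.astype(np.uint8)); return [(s[i],c[i],l==i) for i in range(1,n) if amin<s[i][4]<amax]
def rect(d,mask,z):
    # min-area rect in the plane z; returns centre, size, yaw of the long side
    ct=max(cv2.findContours(mask.astype(np.uint8),cv2.RETR_EXTERNAL,cv2.CHAIN_APPROX_NONE)[0],key=cv2.contourArea)
    p=onz(d,ct[:,0],z)[:,:2]
    (c,s,a)=cv2.minAreaRect((p*1000).astype(np.float32))
    if s[0]<s[1]: s=s[::-1]; a+=90
    return np.round(c,1),np.round(s,1),round((a+90)%180-90,1)
def mods(d):
    f=d['frame'].astype(int); b,g,r=f[...,0],f[...,1],f[...,2]
    mat=(b>r+50)&(b>90)&(g<b-20)
    k=max(comps(mat,2000),key=lambda t:t[0][4]); 
    hull=cv2.convexHull(np.argwhere(k[2])[:,::-1].astype(np.int32)); H=np.zeros(mat.shape,np.uint8); cv2.fillPoly(H,[hull],1)
    non=(H>0)&~mat
    return rect(d,H,.003),[rect(d,cv2.morphologyEx(m.astype(np.uint8),cv2.MORPH_CLOSE,np.ones((3,3))),.013)+(np.round(c),) for s,c,m in comps(non,150)]
E
python3 - <<'E'
from meas import *
d=grab('top'); f=d['frame']; cv2.imwrite('pics/crop1.png',cv2.resize(f[130:330,235:502],None,fx=3,fy=3,interpolation=cv2.INTER_CUBIC))
mat,ms=mods(d); print('mat',mat); [print('mod',m) for m in ms]
F=f.astype(int); b,g,r=F[...,0],F[...,1],F[...,2]
gr=(g>r+40)&(g>b+25)
for s,c,m in comps(gr,15): print('green',s[4],np.round(c,1), rect(d,m,.014) if s[4]>1000 else depthpt(d,c))
rd=(r>g+70)&(r>b+70)
for s,c,m in comps(rd,8): print('red',s[4],np.round(c,1),depthpt(d,c),onz(d,c,.1))
br=(r>b+60)&(g>b+25)&(abs(r-g)<110)
for s,c,m in comps(br,40): print('brass/yel',s.tolist(),np.round(c,1),depthpt(d,c))
for q in [(269,313),(314,258),(290,258),(340,258),(372,152),(240,228),(388,228),(240,180),(388,180),(300,200),(314,243),(314,268)]: print(q,np.round(depthpt(d,q),4))
E
```

```text
mat (array([ 507.8, -355.1]), array([220.5, 200.7]), 2.1)
mod (array([ 565.8, -397.3]), array([84.9, 47.4]), -83.9, array([472., 246.]))
mod (array([ 453.5, -401. ]), array([84.6, 47.1]), -87.3, array([475., 288.]))
mod (array([ 451.9, -308.1]), array([84.4, 46.5]), 90.0, array([440., 289.]))
green 38 [272.7 197.8] [[0.66883124 0.12075387 0.09299795]]
green 41 [341.  197.8] [[ 0.67145489 -0.04767601  0.08897778]]
green 5363 [183.5 262.5] (array([517.1, 357.7]), array([219.6, 170.5]), -6.5)
green 38 [385.4 332.2] [[ 0.34206767 -0.16459354  0.01408906]]
red 51 [373.1 146.3] [[ 0.80464237 -0.12854178  0.09432986]] [[ 0.8025655  -0.12783358  0.1       ]]
red 13 [308.7 233.1] [[0.59325993 0.03209564 0.02461249]] [[0.58028289 0.03104997 0.1       ]]
red 61 [365.3 295.1] [[ 0.43169045 -0.1042398   0.10694489]] [[ 0.43198639 -0.10496853  0.1       ]]
brass/yel [253, 142, 49, 25, 797] [280.7 154.5] [[0.8003044  0.10792791 0.03602508]]
brass/yel [239, 223, 151, 4, 380] [319.  224.2] [[0.60938228 0.00603289 0.06298185]]
brass/yel [72, 424, 19, 17, 194] [ 81.1 432.2] [[0.07519319 0.60704127 0.02459194]]
brass/yel [75, 442, 12, 7, 50] [ 80.7 445. ] [[0.04085515 0.61017655 0.0195796 ]]
(269, 313) [[0.3885 0.1302 0.0212]]
(314, 258) [[0.5024 0.0174 0.246 ]]
(290, 258) [[0.5021 0.0676 0.2449]]
(340, 258) [[ 0.503  -0.0371  0.2446]]
(372, 152) [[ 0.7913 -0.1262  0.0889]]
(240, 228) [[0.6078 0.2121 0.0099]]
(388, 228) [[ 0.6118 -0.1758  0.0061]]
(240, 180) [[0.7119 0.2022 0.0996]]
(388, 180) [[ 0.7161 -0.164   0.0971]]
(300, 200) [[0.6683 0.054  0.0747]]
(314, 243) [[0.5673 0.0182 0.0262]]
(314, 268) [[0.5046 0.0177 0.0099]]
```

View pics/crop1.png

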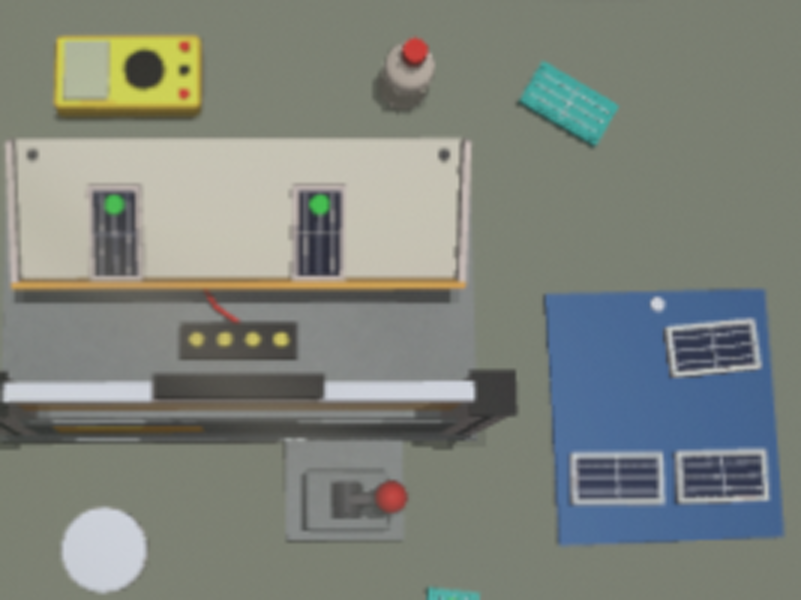

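The crop confirms three dark-blue, dotless modules on the mat, at crop pixels (713,347), (617,477) and (722,475). Both plate modules carry green dots, at (113,204) and (319,204). Next I fix the stand frame and the move helper.

```bash
cat > plan.py <<'E'
import sys
from h import *
# args: start either 'now' or x,y,z,yaw ; then targets x,y,z,yaw (mm,deg of tool y axis)
def cur():
    s=arm.observe(); R=np.array(s['tool_rot']); return np.r_[np.array(s['eef_pos'])*1000,np.degrees(np.arctan2(R[1,1],R[0,1]))]
def step(a,b):
    t=np.radians(a[3]); y=np.array([np.cos(t),np.sin(t)]); x=np.array([y[1]*-1,y[0]]) # z down: x = y cross z
    x=np.array([-y[1],y[0]])
    dd=np.array(b[:2])-a[:2]; w=(b[3]-a[3]+180)%360-180
    n=max(np.linalg.norm(np.array(b[:3])-a[:3])/41.7,abs(w)/7.16)
    return dict(tx=round(dd@x/600,4),ty=round(dd@y/600,4),tz=round((a[2]-b[2])/600,4),spin=round(-w/120,4)),round(n,1)
if __name__=='__main__':
    A=sys.argv[1:]; p=cur() if A[0]=='now' else np.array(eval(A[0]),float)
    if A[0]=='now': print(np.round(p,1),round(arm.observe()['time_s'],1))
    for a in A[1:]:
        b=np.array(eval(a),float); print(a,*step(p,b)); p=b
E
python3 - <<'E'
from meas import *
s=arm.observe(); R=s['tool_rot']; print('x=ycrossz?',R[:,0],[-R[1,1],R[0,1]])
d=grab('top'); F=d['frame'].astype(int); b,g,r=F[...,0],F[...,1],F[...,2]
br=(r>b+60)&(g>b+25)&(abs(r-g)<110); br[:215]=0; br[232:]=0
k=max(comps(br,40),key=lambda t:t[0][4])[2]
v,u=np.nonzero(k); P=onz(d,np.c_[u,v],.0634)[:,:2]; l=cv2.fitLine(P.astype(np.float32),cv2.DIST_L2,0,.01,.01).ravel(); 
a=np.degrees(np.arctan2(l[1],l[0])); print('ledge top mid',l,a, 'ends y',P[:,1].min(),P[:,1].max())
v,u=np.nonzero(F.max(2)<60); m=(v>250)&(v<264)&(u>280)&(u<348); print('bar', depthpt(d,np.c_[u,v][m]).mean(0),depthpt(d,np.c_[u,v][m]).min(0),depthpt(d,np.c_[u,v][m]).max(0))
# dark faces of tested modules
k=((F.max(2)<95)); k[:190]=0;k[222:]=0
for s,c,m in comps(k,100,600): print(s.tolist(),c,rect(d,m,.086),np.round(depthpt(d,c),4))
E
python3 plan.py now 490,18,340,0 490,18,222,0
```

```text
x=ycrossz? [-9.20737705e-01  3.90181988e-01  3.07290703e-04] [np.float64(-0.920736921788729), np.float64(0.39018116358691407)]
ledge top mid [ 0.01227165 -0.9999247   0.6093404   0.00595978] -89.29687 ends y -0.1696963657899009 0.2064677048593411
bar [0.49445812 0.06994773 0.23775208] [0.49445812 0.06994773 0.23775208] [0.49445812 0.06994773 0.23775208]
[337, 194, 8, 28, 159] [340.44654088 210.52830189] (array([647.6, -46.6]), array([68.4, 17.3]), 0.0) [[ 0.6419 -0.047   0.0763]]
[224.1 529.1 230.7  67. ] 0.2
490,18,340,0 {'tx': np.float64(-0.7403), 'ty': np.float64(-0.6115), 'tz': np.float64(-0.1822), 'spin': np.float64(0.5586)} 14.1
490,18,222,0 {'tx': np.float64(0.0), 'ty': np.float64(0.0), 'tz': np.float64(0.1967), 'spin': np.float64(-0.0)} 2.8
```

```bash
python3 plan.py now 503,18,340,0.7 503,18,221,0.7
```

```text
[224.1 529.1 230.7  67. ] 0.2
503,18,340,0.7 {'tx': np.float64(-0.7603), 'ty': np.float64(-0.603), 'tz': np.float64(-0.1822), 'spin': np.float64(0.5528)} 14.2
503,18,221,0.7 {'tx': np.float64(0.0), 'ty': np.float64(0.0), 'tz': np.float64(0.1983), 'spin': np.float64(-0.0)} 2.9
```

Emit:
carry_out([
  {"tx": -0.1, "ty": -0.08, "tz": -0.1822, "spin": 0.15},
  {"tx": -0.2, "ty": -0.16, "tz": -0.1822, "spin": 0.2},
  {"tx": -0.7603, "ty": -0.603, "tz": -0.1822, "spin": 0.5528},
  {"tx": -0.7603, "ty": -0.603, "tz": -0.1822, "spin": 0.5528},
  {"tx": -0.7603, "ty": -0.603, "tz": -0.1822, "spin": 0.5528},
  {"tx": -0.7603, "ty": -0.603, "tz": -0.1822, "spin": 0.5528},
  {"tx": -0.7603, "ty": -0.603, "tz": -0.1822, "spin": 0.5528},
  {"tx": -0.7603, "ty": -0.603, "tz": -0.1822, "spin": 0.5528},
  {"tx": -0.7603, "ty": -0.603, "tz": -0.1822, "spin": 0.5528},
  {"tx": -0.7603, "ty": -0.603, "tz": -0.1822, "spin": 0.5528},
  {"tx": -0.7603, "ty": -0.603, "tz": -0.1822, "spin": 0.5528},
  {"tx": -0.7603, "ty": -0.603, "tz": -0.1822, "spin": 0.5528},
], gripper=1)

```text
time_s: 1.2
eef_pos: [0.452, 0.1109, 0.3297]
tool_rot: [[-0.012, 1.0, 0.0], [1.0, 0.012, 0.0], [0.0, 0.0, -1.0]]
force: [1.5, 1.6, -0.2]
width: 0.995
grasp_force: 0.0
```

```bash
python3 plan.py now 503,18,340,0.7 503,18,221,0.7 503,18,136,0.7
```

```text
[452.  110.9 329.7   0.7] 1.2
503,18,340,0.7 {'tx': np.float64(-0.1559), 'ty': np.float64(0.0832), 'tz': np.float64(-0.0172), 'spin': np.float64(-0.0002)} 2.6
503,18,221,0.7 {'tx': np.float64(0.0), 'ty': np.float64(0.0), 'tz': np.float64(0.1983), 'spin': np.float64(-0.0)} 2.9
503,18,136,0.7 {'tx': np.float64(0.0), 'ty': np.float64(0.0), 'tz': np.float64(0.1417), 'spin': np.float64(-0.0)} 2.0
```

Emit:
carry_out([
  {"tx": -0.13, "ty": 0.075, "tz": -0.0172},
  {"tx": -0.13, "ty": 0.075, "tz": -0.0172},
  {"tx": -0.13, "ty": 0.075, "tz": -0.0172},
  {"tx": -0.13, "ty": 0.075, "tz": -0.0172},
])

```text
schema error: expected keys tx, ty, tz, spin
```

```bash
python3 plan.py now 503,18,221,0.7 503,18,136,0.7
```

```text
[452.  110.9 329.7   0.7] 1.2
503,18,221,0.7 {'tx': np.float64(-0.1559), 'ty': np.float64(0.0832), 'tz': np.float64(0.1811), 'spin': np.float64(-0.0002)} 3.6
503,18,136,0.7 {'tx': np.float64(0.0), 'ty': np.float64(0.0), 'tz': np.float64(0.1417), 'spin': np.float64(-0.0)} 2.0
```

Emit:
carry_out([
  {"tx": -0.13, "ty": 0.075, "tz": -0.0172, "spin": 0},
  {"tx": -0.13, "ty": 0.075, "tz": -0.0172, "spin": 0},
  {"tx": -0.13, "ty": 0.075, "tz": -0.0172, "spin": 0},
  {"tx": -0.13, "ty": 0.075, "tz": -0.0172, "spin": 0},
])

```text
time_s: 1.53
eef_pos: [0.4982, 0.0333, 0.3395]
tool_rot: [[-0.008, 1.0, -0.001], [1.0, 0.008, -0.0], [-0.0, -0.001, -1.0]]
force: [-0.3, -0.3, 0.2]
width: 1.001
grasp_force: 0.0
```

```bash
python3 plan.py now 503,18,221,0.7 503,18,136,0.7
```

```text
[498.2  33.3 339.5   0.5] 1.5
503,18,221,0.7 {'tx': np.float64(-0.0256), 'ty': np.float64(0.0077), 'tz': np.float64(0.1974), 'spin': np.float64(-0.002)} 2.9
503,18,136,0.7 {'tx': np.float64(0.0), 'ty': np.float64(0.0), 'tz': np.float64(0.1417), 'spin': np.float64(-0.0)} 2.0
```

Emit:
carry_out([
  {"tx": -0.0256, "ty": 0.0077, "tz": 0.02, "spin": 0},
  {"tx": -0.0256, "ty": 0.0077, "tz": 0.06, "spin": 0},
  {"tx": -0.0256, "ty": 0.0077, "tz": 0.11, "spin": 0},
  {"tx": -0.0256, "ty": 0.0077, "tz": 0.15, "spin": 0},
  {"tx": -0.0256, "ty": 0.0077, "tz": 0.18, "spin": 0},
  {"tx": -0.0256, "ty": 0.0077, "tz": 0.197, "spin": 0},
  {"tx": -0.0256, "ty": 0.0077, "tz": 0.197, "spin": 0},
])

```text
time_s: 2.12
eef_pos: [0.5002, 0.0218, 0.2189]
tool_rot: [[-0.014, 1.0, -0.005], [1.0, 0.014, 0.001], [0.001, -0.005, -1.0]]
force: [0.9, 0.1, 0.4]
width: 1.006
grasp_force: 0.0
```

Emit:
carry_out([
  {"tx": 0, "ty": 0, "tz": 0, "spin": 0},
  {"tx": 0, "ty": 0, "tz": 0, "spin": 0},
  {"tx": 0, "ty": 0, "tz": 0, "spin": 0},
  {"tx": 0, "ty": 0, "tz": 0, "spin": 0},
  {"tx": 0, "ty": 0, "tz": 0, "spin": 0},
  {"tx": 0, "ty": 0, "tz": 0, "spin": 0},
  {"tx": 0, "ty": 0, "tz": 0, "spin": 0},
  {"tx": 0, "ty": 0, "tz": 0, "spin": 0},
  {"tx": 0, "ty": 0, "tz": 0, "spin": 0},
], gripper=0, grip_force=40)

```text
time_s: 2.87
eef_pos: [0.5016, 0.0201, 0.2217]
tool_rot: [[-0.012, 1.0, -0.002], [1.0, 0.012, -0.0], [-0.0, -0.002, -1.0]]
force: [-5.0, -0.5, 3.5]
width: 0.177
grasp_force: 43.4
```

Emit:
carry_out([
  {"tx": 0, "ty": 0, "tz": 0.02, "spin": 0},
  {"tx": 0, "ty": 0, "tz": 0.04, "spin": 0},
  {"tx": 0, "ty": 0, "tz": 0.06, "spin": 0},
  {"tx": 0, "ty": 0, "tz": 0.08, "spin": 0},
  {"tx": 0, "ty": 0, "tz": 0.1, "spin": 0},
  {"tx": 0, "ty": 0, "tz": 0.115, "spin": 0},
  {"tx": 0, "ty": 0, "tz": 0.125, "spin": 0},
  {"tx": 0, "ty": 0, "tz": 0.13, "spin": 0},
  {"tx": 0, "ty": 0, "tz": 0.133, "spin": 0},
  {"tx": 0, "ty": 0, "tz": 0.133, "spin": 0},
])

```text
time_s: 3.7
eef_pos: [0.5016, 0.0201, 0.1421]
tool_rot: [[-0.012, 1.0, -0.002], [1.0, 0.012, -0.0], [-0.0, -0.002, -1.0]]
force: [-7.3, -0.1, 5.8]
width: 0.178
grasp_force: 43.8
```

Emit:
carry_out([
  {"tx": 0, "ty": 0, "tz": 0.003, "spin": 0},
  {"tx": 0, "ty": 0, "tz": 0.006, "spin": 0},
  {"tx": 0, "ty": 0, "tz": 0.008, "spin": 0},
  {"tx": 0, "ty": 0, "tz": 0.008, "spin": 0},
])

```text
time_s: 4.03
eef_pos: [0.5018, 0.0201, 0.1419]
tool_rot: [[-0.013, 1.0, -0.003], [1.0, 0.013, -0.001], [-0.001, -0.003, -1.0]]
force: [-24.9, 0.8, 35.7]
width: 0.178
grasp_force: 48.0
```

Emit:
carry_out([
  {"tx": 0, "ty": 0, "tz": -0.008, "spin": 0},
  {"tx": 0, "ty": 0, "tz": -0.008, "spin": 0},
  {"tx": 0, "ty": 0, "tz": -0.008, "spin": 0},
  {"tx": 0, "ty": 0, "tz": -0.008, "spin": 0},
  {"tx": 0, "ty": 0, "tz": -0.008, "spin": 0},
], gripper=0.68)

```text
time_s: 4.45
eef_pos: [0.5022, 0.0202, 0.1412]
tool_rot: [[-0.012, 1.0, -0.0], [1.0, 0.012, 0.0], [0.0, -0.0, -1.0]]
force: [-0.6, 0.4, -0.5]
width: 0.681
grasp_force: 0.0
```

Emit:
carry_out([
  {"tx": 0, "ty": 0, "tz": -0.05, "spin": 0},
  {"tx": 0, "ty": 0, "tz": -0.11, "spin": 0},
  {"tx": 0, "ty": 0, "tz": -0.17, "spin": 0},
  {"tx": 0.11, "ty": 0.25, "tz": -0.17, "spin": -0.75},
  {"tx": 0.11, "ty": 0.25, "tz": -0.17, "spin": -0.75},
  {"tx": 0.11, "ty": 0.25, "tz": -0.17, "spin": -0.75},
  {"tx": 0.11, "ty": 0.25, "tz": -0.17, "spin": -0.75},
  {"tx": 0.11, "ty": 0.25, "tz": -0.17, "spin": -0.75},
  {"tx": 0.11, "ty": 0.25, "tz": -0.17, "spin": -0.75},
  {"tx": 0.11, "ty": 0.25, "tz": -0.17, "spin": -0.75},
  {"tx": 0.11, "ty": 0.25, "tz": -0.17, "spin": -0.75},
  {"tx": 0.11, "ty": 0.25, "tz": -0.17, "spin": -0.75},
])

```text
time_s: 5.45
eef_pos: [0.6515, 0.0881, 0.2426]
tool_rot: [[-0.91, 0.414, -0.001], [0.414, 0.91, 0.0], [0.001, -0.0, -1.0]]
force: [-0.2, 0.1, 0.0]
width: 0.678
grasp_force: 0.0
```

Emit:
carry_out([
  {"tx": 0, "ty": 0, "tz": 0, "spin": -0.215},
  {"tx": 0, "ty": 0, "tz": 0, "spin": -0.215},
  {"tx": 0, "ty": 0, "tz": 0, "spin": -0.215},
  {"tx": 0, "ty": 0, "tz": 0, "spin": -0.215},
  {"tx": 0, "ty": 0, "tz": 0, "spin": -0.215},
  {"tx": 0, "ty": 0, "tz": 0, "spin": -0.215},
])

```text
time_s: 5.95
eef_pos: [0.6514, 0.088, 0.243]
tool_rot: [[-1.0, -0.014, -0.001], [-0.014, 1.0, 0.0], [0.001, 0.0, -1.0]]
force: [-0.2, -0.1, 0.1]
width: 0.68
grasp_force: 0.0
```

```bash
python3 plan.py now 653,-47,150,90.7 653,-47,78,90.7;  python3 - <<'E'
from meas import *
d=grab('scene'); cv2.imwrite('pics/s1.png',d['frame'])
d=grab('top'); F=d['frame'].astype(int); b,g,r=F[...,0],F[...,1],F[...,2]
for s,c,m in comps((g>r+40)&(g>b+25),15,100): print(np.round(c,1),onz(d,c,.0883))
E
```

```text
[651.4  88.  243.   90.8] 6.0
653,-47,150,90.7 {'tx': np.float64(0.0006), 'ty': np.float64(-0.2251), 'tz': np.float64(0.155), 'spin': np.float64(0.001)} 3.9
653,-47,78,90.7 {'tx': np.float64(0.0), 'ty': np.float64(0.0), 'tz': np.float64(0.12), 'spin': np.float64(-0.0)} 1.7
[272.5 197.3] [[0.67128501 0.12167219 0.0883    ]]
[341.  197.8] [[ 0.67162391 -0.04771286  0.0883    ]]
[385.5 332.1] [[ 0.34472894 -0.15391164  0.0883    ]]
```

View pics/s1.png

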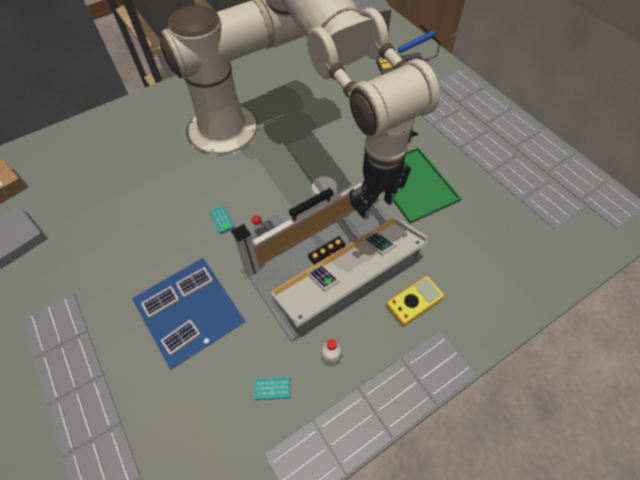

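The guard is down (scene pixel (310,205)) and the gripper hangs near T1 at (380,241), so I take T1 first.

Emit:
carry_out([
  {"tx": 0.002, "ty": 0.055, "tz": 0, "spin": 0.001},
  {"tx": 0.002, "ty": 0.055, "tz": 0.05, "spin": 0.001},
  {"tx": 0.002, "ty": 0.055, "tz": 0.11, "spin": 0.001},
  {"tx": 0.002, "ty": 0.055, "tz": 0.17, "spin": 0.001},
  {"tx": 0.002, "ty": 0.055, "tz": 0.22, "spin": 0.001},
  {"tx": 0.002, "ty": 0.055, "tz": 0.25, "spin": 0.001},
  {"tx": 0.002, "ty": 0.055, "tz": 0.265, "spin": 0.001},
  {"tx": 0.002, "ty": 0.055, "tz": 0.273, "spin": 0.001},
  {"tx": 0.002, "ty": 0.055, "tz": 0.276, "spin": 0.001},
  {"tx": 0.002, "ty": 0.055, "tz": 0.276, "spin": 0.001},
])

```text
time_s: 6.88
eef_pos: [0.6507, 0.121, 0.0794]
tool_rot: [[-1.0, -0.014, 0.002], [-0.014, 1.0, -0.0], [-0.002, -0.0, -1.0]]
force: [0.6, 0.2, 0.5]
width: 0.68
grasp_force: 0.0
```

Lower carefully, feeling for contact.

Emit:
carry_out([
  {"tx": 0, "ty": 0, "tz": 0.004, "spin": 0},
  {"tx": 0, "ty": 0, "tz": 0.008, "spin": 0},
  {"tx": 0, "ty": 0, "tz": 0.01, "spin": 0},
  {"tx": 0, "ty": 0, "tz": 0.01, "spin": 0},
  {"tx": 0, "ty": 0, "tz": 0.01, "spin": 0},
])

```text
time_s: 7.3
eef_pos: [0.6498, 0.121, 0.0723]
tool_rot: [[-1.0, -0.015, 0.0], [-0.015, 1.0, -0.0], [-0.0, -0.0, -1.0]]
force: [0.9, 1.0, 0.2]
width: 0.682
grasp_force: 0.0
```

Emit:
carry_out([
  {"tx": 0, "ty": 0, "tz": 0.002, "spin": 0},
  {"tx": 0, "ty": 0, "tz": 0.002, "spin": 0},
  {"tx": 0, "ty": 0, "tz": 0.002, "spin": 0},
  {"tx": 0, "ty": 0, "tz": 0.002, "spin": 0},
  {"tx": 0, "ty": 0, "tz": 0.002, "spin": 0},
  {"tx": 0, "ty": 0, "tz": 0.002, "spin": 0},
], gripper=0.3, grip_force=60)

```text
time_s: 7.8
eef_pos: [0.6502, 0.121, 0.0715]
tool_rot: [[-1.0, -0.015, 0.001], [-0.015, 1.0, 0.0], [-0.001, 0.0, -1.0]]
force: [-1.7, 0.3, 4.6]
width: 0.488
grasp_force: 61.2
```

Emit:
carry_out([
  {"tx": 0, "ty": 0, "tz": -0.02, "spin": 0},
  {"tx": 0, "ty": 0, "tz": -0.06, "spin": 0},
  {"tx": 0, "ty": 0, "tz": -0.12, "spin": 0},
  {"tx": 0, "ty": 0, "tz": -0.17, "spin": 0},
  {"tx": 0, "ty": 0, "tz": -0.17, "spin": 0},
])

```text
time_s: 8.22
eef_pos: [0.6536, 0.1211, 0.1814]
tool_rot: [[-1.0, -0.015, 0.012], [-0.015, 1.0, 0.0], [-0.012, -0.0, -1.0]]
force: [1.5, -0.3, 0.4]
width: 0.488
grasp_force: 60.9
```

```bash
python3 plan.py now 567,352,150,83.5 567,352,40,83.5;  python3 - <<'E'
from h import *
d=grab('scene'); cv2.imwrite('pics/s2.png',cv2.resize(d['frame'][100:300,240:480],None,fx=3,fy=3))
E
```

```text
[653.6 121.1 181.4  90.8] 8.2
567,352,150,83.5 {'tx': np.float64(0.1386), 'ty': np.float64(0.387), 'tz': np.float64(0.0524), 'spin': np.float64(0.0612)} 6.0
567,352,40,83.5 {'tx': np.float64(0.0), 'ty': np.float64(0.0), 'tz': np.float64(0.1833), 'spin': np.float64(-0.0)} 2.6
```

View pics/s2.png

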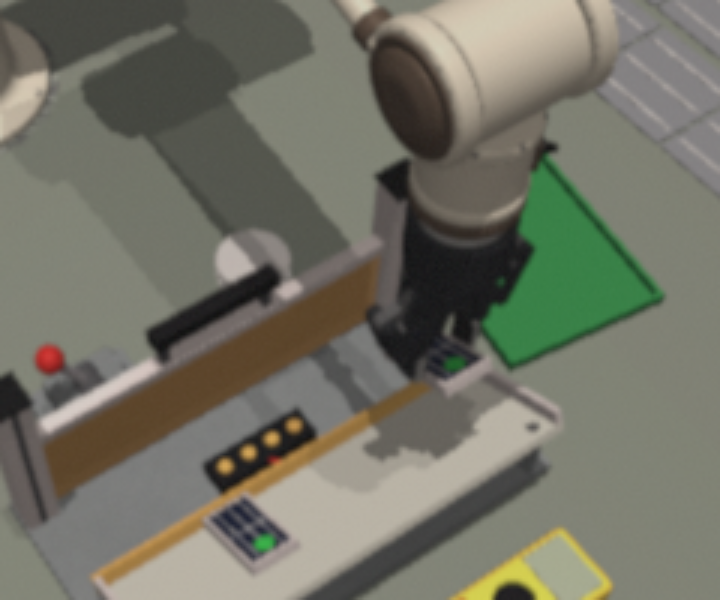

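T1 is held in the fingers (crop (450,365)). I carry it to the far slot of the tray.

Emit:
carry_out([
  {"tx": 0.1386, "ty": 0.387, "tz": -0.01, "spin": 0.0612},
  {"tx": 0.1386, "ty": 0.387, "tz": -0.01, "spin": 0.0612},
  {"tx": 0.1386, "ty": 0.387, "tz": -0.01, "spin": 0.0612},
  {"tx": 0.1386, "ty": 0.387, "tz": -0.01, "spin": 0.0612},
  {"tx": 0.1386, "ty": 0.387, "tz": -0.01, "spin": 0.0612},
  {"tx": 0.1386, "ty": 0.387, "tz": -0.01, "spin": 0.0612},
  {"tx": 0.1386, "ty": 0.387, "tz": 0.04, "spin": 0.0612},
  {"tx": 0.1386, "ty": 0.387, "tz": 0.1, "spin": 0.0612},
  {"tx": 0.1386, "ty": 0.387, "tz": 0.16, "spin": 0.0612},
  {"tx": 0.1386, "ty": 0.387, "tz": 0.21, "spin": 0.0612},
  {"tx": 0.1386, "ty": 0.387, "tz": 0.235, "spin": 0.0612},
  {"tx": 0.1386, "ty": 0.387, "tz": 0.235, "spin": 0.0612},
])

```text
time_s: 9.27
eef_pos: [0.559, 0.3502, 0.026]
tool_rot: [[-0.993, 0.113, -0.01], [0.113, 0.994, -0.004], [0.01, -0.005, -1.0]]
force: [-0.4, -0.5, -1.3]
width: 0.493
grasp_force: 61.0
```

Emit:
carry_out([
  {"tx": 0, "ty": 0, "tz": 0.005, "spin": 0},
  {"tx": 0, "ty": 0, "tz": 0.01, "spin": 0},
  {"tx": 0, "ty": 0, "tz": 0.015, "spin": 0},
  {"tx": 0, "ty": 0, "tz": 0.02, "spin": 0},
  {"tx": 0, "ty": 0, "tz": 0.025, "spin": 0},
  {"tx": 0, "ty": 0, "tz": 0.03, "spin": 0},
  {"tx": 0, "ty": 0, "tz": 0.035, "spin": 0},
  {"tx": 0, "ty": 0, "tz": 0.035, "spin": 0},
], grip_force=20)

```text
time_s: 9.93
eef_pos: [0.5687, 0.3529, 0.016]
tool_rot: [[-0.993, 0.114, 0.012], [0.114, 0.994, 0.003], [-0.011, 0.004, -1.0]]
force: [3.6, -2.5, 9.7]
width: 0.488
grasp_force: 66.3
```

Emit:
carry_out([
  {"tx": 0, "ty": 0, "tz": 0.004, "spin": 0},
  {"tx": 0, "ty": 0, "tz": 0.007, "spin": 0},
  {"tx": 0, "ty": 0, "tz": 0.007, "spin": 0},
  {"tx": 0, "ty": 0, "tz": 0.007, "spin": 0},
], grip_force=20, gripper=0.4)

```text
time_s: 10.27
eef_pos: [0.5692, 0.3531, 0.0124]
tool_rot: [[-0.993, 0.114, 0.013], [0.114, 0.994, 0.004], [-0.012, 0.005, -1.0]]
force: [5.2, -1.0, 9.4]
width: 0.491
grasp_force: 68.0
```

Emit:
carry_out([
  {"tx": 0, "ty": 0, "tz": 0, "spin": 0},
  {"tx": 0, "ty": 0, "tz": 0, "spin": 0},
  {"tx": 0, "ty": 0, "tz": 0, "spin": 0},
  {"tx": 0, "ty": 0, "tz": 0, "spin": 0},
], gripper=0.68)

```text
time_s: 10.6
eef_pos: [0.5626, 0.3518, 0.0063]
tool_rot: [[-0.994, 0.113, -0.001], [0.113, 0.994, -0.0], [0.001, -0.001, -1.0]]
force: [-0.4, 0.4, 0.0]
width: 0.681
grasp_force: 0.0
```

Emit:
carry_out([
  {"tx": 0, "ty": 0, "tz": -0.01, "spin": 0},
  {"tx": 0, "ty": 0, "tz": -0.03, "spin": 0},
  {"tx": 0, "ty": 0, "tz": -0.08, "spin": 0},
  {"tx": 0, "ty": 0, "tz": -0.14, "spin": 0},
  {"tx": 0, "ty": 0, "tz": -0.21, "spin": 0},
  {"tx": 0, "ty": 0, "tz": -0.26, "spin": 0},
  {"tx": 0, "ty": 0, "tz": -0.28, "spin": 0},
  {"tx": 0, "ty": 0, "tz": -0.28, "spin": 0},
])

```text
time_s: 11.27
eef_pos: [0.5657, 0.353, 0.1806]
tool_rot: [[-0.994, 0.113, 0.009], [0.113, 0.994, 0.003], [-0.008, 0.004, -1.0]]
force: [0.8, 0.5, 0.7]
width: 0.675
grasp_force: 0.0
```

```bash
python3 plan.py now 653,-47,180,90.7 653,-47,72,90.7
```

```text
[565.7 353.  180.6  83.5] 11.3
653,-47,180,90.7 {'tx': np.float64(-0.22), 'ty': np.float64(-0.646), 'tz': np.float64(0.0009), 'spin': np.float64(-0.06)} 9.8
653,-47,72,90.7 {'tx': np.float64(0.0), 'ty': np.float64(0.0), 'tz': np.float64(0.18), 'spin': np.float64(-0.0)} 2.6
```

Emit:
carry_out([
  {"tx": -0.22, "ty": -0.646, "tz": -0.02, "spin": -0.06},
  {"tx": -0.22, "ty": -0.646, "tz": -0.02, "spin": -0.06},
  {"tx": -0.22, "ty": -0.646, "tz": -0.02, "spin": -0.06},
  {"tx": -0.22, "ty": -0.646, "tz": -0.02, "spin": -0.06},
  {"tx": -0.22, "ty": -0.646, "tz": -0.02, "spin": -0.06},
  {"tx": -0.22, "ty": -0.646, "tz": -0.02, "spin": -0.06},
  {"tx": -0.22, "ty": -0.646, "tz": -0.02, "spin": -0.06},
  {"tx": -0.22, "ty": -0.646, "tz": -0.02, "spin": -0.06},
  {"tx": -0.22, "ty": -0.646, "tz": -0.02, "spin": -0.06},
  {"tx": -0.22, "ty": -0.646, "tz": -0.02, "spin": -0.06},
  {"tx": -0.22, "ty": -0.646, "tz": -0.02, "spin": -0.06},
  {"tx": -0.22, "ty": -0.646, "tz": -0.02, "spin": -0.06},
])

```text
time_s: 12.27
eef_pos: [0.6493, -0.0498, 0.1841]
tool_rot: [[-1.0, -0.009, -0.004], [-0.009, 1.0, 0.001], [0.004, 0.001, -1.0]]
force: [-0.1, 0.9, 0.0]
width: 0.679
grasp_force: 0.0
```

Emit:
carry_out([
  {"tx": 0, "ty": 0, "tz": 0, "spin": 0},
  {"tx": 0, "ty": 0, "tz": 0, "spin": 0},
])

```text
time_s: 12.43
eef_pos: [0.6495, -0.0465, 0.1854]
tool_rot: [[-1.0, -0.014, -0.002], [-0.014, 1.0, 0.001], [0.002, 0.001, -1.0]]
force: [-0.8, 0.9, -0.2]
width: 0.676
grasp_force: 0.0
```

```bash
python3 plan.py now 653,-47,90,90.7 653,-47,71,90.7
python3 - <<'E'
from meas import *
d=grab('top'); F=d['frame'].astype(int); b,g,r=F[...,0],F[...,1],F[...,2]
for s,c,m in comps((g>r+40)&(g>b+25),15,100): print(np.round(c,1),onz(d,c,.0883),onz(d,c,.015))
k=(abs(F-F.mean(2,keepdims=True)).max(2)<45); k[215:310,145:225]&=True
m=np.zeros(k.shape,bool); m[225:300,158:215]=(g-r<25)[225:300,158:215]
for s,c,mm in comps(m,100): print('tray',s.tolist(),np.round(c),rect(d,mm,.015))
mat,ms=mods(d); print('mat',mat); [print('mod',m) for m in ms]
E
```

```text
[649.5 -46.5 185.4  90.8] 12.4
653,-47,90,90.7 {'tx': np.float64(-0.0058), 'ty': np.float64(-0.0009), 'tz': np.float64(0.1589), 'spin': np.float64(0.0007)} 2.3
653,-47,71,90.7 {'tx': np.float64(0.0), 'ty': np.float64(0.0), 'tz': np.float64(0.0317), 'spin': np.float64(-0.0)} 0.5
[340.8 198.6] [[ 0.66952584 -0.04718947  0.0883    ]] [[ 0.68767158 -0.05114137  0.015     ]]
[186.6 233.2] [[0.5794646  0.33158085 0.0883    ]] [[0.59190281 0.3516331  0.015     ]]
[385.5 332.1] [[ 0.34472894 -0.15391164  0.0883    ]] [[ 0.34229104 -0.16462694  0.015     ]]
tray [175, 227, 22, 33, 490] [186. 244.] (array([566.1, 353. ]), array([80.5, 46.1]), -6.9)
mat (array([ 507.8, -355.1]), array([220.4, 200.7]), 2.1)
mod (array([ 565.8, -397.3]), array([84.9, 47.4]), -83.9, array([472., 246.]))
mod (array([ 454.4, -401.1]), array([85.5, 46.8]), -90.0, array([475., 288.]))
mod (array([ 451.9, -307.9]), array([84.7, 46.5]), 90.0, array([440., 289.]))
```

Emit:
carry_out([
  {"tx": -0.004, "ty": -0.001, "tz": 0.05, "spin": 0},
  {"tx": -0.004, "ty": -0.001, "tz": 0.1, "spin": 0},
  {"tx": -0.004, "ty": -0.001, "tz": 0.14, "spin": 0},
  {"tx": -0.004, "ty": -0.001, "tz": 0.165, "spin": 0},
  {"tx": -0.004, "ty": -0.001, "tz": 0.18, "spin": 0},
  {"tx": -0.004, "ty": -0.001, "tz": 0.186, "spin": 0},
  {"tx": -0.004, "ty": -0.001, "tz": 0.19, "spin": 0},
  {"tx": -0.004, "ty": -0.001, "tz": 0.19, "spin": 0},
  {"tx": -0.004, "ty": -0.001, "tz": 0.19, "spin": 0},
])

```text
time_s: 13.23
eef_pos: [0.6538, -0.0487, 0.0742]
tool_rot: [[-1.0, -0.012, 0.002], [-0.012, 1.0, -0.001], [-0.002, -0.001, -1.0]]
force: [-0.1, 0.6, 1.0]
width: 0.682
grasp_force: 0.0
```

Emit:
carry_out([
  {"tx": 0, "ty": 0, "tz": 0, "spin": 0},
  {"tx": 0, "ty": 0, "tz": 0, "spin": 0},
  {"tx": 0, "ty": 0, "tz": 0, "spin": 0},
  {"tx": 0, "ty": 0, "tz": 0, "spin": 0},
  {"tx": 0, "ty": 0, "tz": 0, "spin": 0},
  {"tx": 0, "ty": 0, "tz": 0, "spin": 0},
], gripper=0.3, grip_force=60)

```text
time_s: 13.73
eef_pos: [0.6539, -0.0489, 0.0747]
tool_rot: [[-1.0, -0.012, 0.003], [-0.012, 1.0, -0.001], [-0.003, -0.001, -1.0]]
force: [-1.9, 0.1, 6.1]
width: 0.488
grasp_force: 60.7
```

Emit:
carry_out([
  {"tx": 0, "ty": 0, "tz": -0.02, "spin": 0},
  {"tx": 0, "ty": 0, "tz": -0.06, "spin": 0},
  {"tx": 0, "ty": 0, "tz": -0.11, "spin": 0},
  {"tx": 0, "ty": 0, "tz": -0.15, "spin": 0},
  {"tx": 0, "ty": 0, "tz": -0.17, "spin": 0},
  {"tx": 0, "ty": 0, "tz": -0.18, "spin": 0},
  {"tx": 0, "ty": 0, "tz": -0.18, "spin": 0},
  {"tx": 0, "ty": 0, "tz": -0.18, "spin": 0},
])

```text
time_s: 14.4
eef_pos: [0.6521, -0.0485, 0.1793]
tool_rot: [[-1.0, -0.012, -0.002], [-0.012, 1.0, 0.001], [0.002, 0.001, -1.0]]
force: [0.1, -0.6, -1.5]
width: 0.49
grasp_force: 60.8
```

```bash
python3 plan.py now 590,180,190,83.5 467,363.5,190,83.5 467,363.5,40,83.5
```

```text
[652.1 -48.5 179.3  90.7] 14.4
590,180,190,83.5 {'tx': np.float64(0.0989), 'ty': np.float64(0.3821), 'tz': np.float64(-0.0178), 'spin': np.float64(0.0599)} 5.7
467,363.5,190,83.5 {'tx': np.float64(0.2383), 'ty': np.float64(0.2807), 'tz': np.float64(0.0), 'spin': np.float64(-0.0)} 5.3
467,363.5,40,83.5 {'tx': np.float64(0.0), 'ty': np.float64(0.0), 'tz': np.float64(0.25), 'spin': np.float64(-0.0)} 3.6
```

Emit:
carry_out([
  {"tx": 0, "ty": 0.01, "tz": -0.07, "spin": 0},
  {"tx": 0.02, "ty": 0.06, "tz": -0.118, "spin": 0},
  {"tx": 0.3, "ty": 0.69, "tz": -0.118, "spin": 0.06},
  {"tx": 0.3, "ty": 0.69, "tz": -0.118, "spin": 0.06},
  {"tx": 0.3, "ty": 0.69, "tz": -0.118, "spin": 0.06},
  {"tx": 0.3, "ty": 0.69, "tz": -0.118, "spin": 0.06},
  {"tx": 0.3, "ty": 0.69, "tz": -0.118, "spin": 0.06},
  {"tx": 0.3, "ty": 0.69, "tz": -0.118, "spin": 0.06},
  {"tx": 0.3, "ty": 0.69, "tz": -0.118, "spin": 0.06},
  {"tx": 0.3, "ty": 0.69, "tz": -0.118, "spin": 0.06},
  {"tx": 0.3, "ty": 0.69, "tz": -0.118, "spin": 0.06},
  {"tx": 0.3, "ty": 0.69, "tz": -0.118, "spin": 0.06},
])

```text
time_s: 15.4
eef_pos: [0.4655, 0.3644, 0.249]
tool_rot: [[-0.994, 0.113, -0.004], [0.113, 0.994, -0.002], [0.004, -0.002, -1.0]]
force: [0.8, -0.6, -0.6]
width: 0.489
grasp_force: 61.2
```

Emit:
carry_out([
  {"tx": 0, "ty": 0, "tz": 0, "spin": 0},
  {"tx": 0, "ty": 0, "tz": 0, "spin": 0},
  {"tx": 0, "ty": 0, "tz": 0, "spin": 0},
])

```text
time_s: 15.65
eef_pos: [0.4672, 0.3625, 0.2496]
tool_rot: [[-0.994, 0.113, -0.003], [0.113, 0.994, -0.002], [0.002, -0.002, -1.0]]
force: [0.5, 0.1, -0.8]
width: 0.482
grasp_force: 61.2
```

```bash
python3 plan.py now 467,363.5,40,83.5 467,363.5,10,83.5
```

```text
[467.2 362.5 249.6  83.5] 15.7
467,363.5,40,83.5 {'tx': np.float64(0.0006), 'ty': np.float64(0.0016), 'tz': np.float64(0.3494), 'spin': np.float64(0.0002)} 5.0
467,363.5,10,83.5 {'tx': np.float64(0.0), 'ty': np.float64(0.0), 'tz': np.float64(0.05), 'spin': np.float64(-0.0)} 0.7
```

Emit:
carry_out([
  {"tx": 0, "ty": 0, "tz": 0.06, "spin": 0},
  {"tx": 0, "ty": 0, "tz": 0.12, "spin": 0},
  {"tx": 0, "ty": 0, "tz": 0.18, "spin": 0},
  {"tx": 0, "ty": 0, "tz": 0.24, "spin": 0},
  {"tx": 0, "ty": 0, "tz": 0.29, "spin": 0},
  {"tx": 0, "ty": 0, "tz": 0.32, "spin": 0},
  {"tx": 0, "ty": 0, "tz": 0.34, "spin": 0},
  {"tx": 0, "ty": 0, "tz": 0.35, "spin": 0},
  {"tx": 0, "ty": 0, "tz": 0.35, "spin": 0},
  {"tx": 0, "ty": 0, "tz": 0.35, "spin": 0},
])

```text
time_s: 16.48
eef_pos: [0.4689, 0.363, 0.0425]
tool_rot: [[-0.993, 0.114, 0.001], [0.114, 0.993, 0.001], [-0.001, 0.001, -1.0]]
force: [0.4, 0.0, -0.5]
width: 0.487
grasp_force: 61.2
```

Emit:
carry_out([
  {"tx": 0, "ty": 0, "tz": 0.006, "spin": 0},
  {"tx": 0, "ty": 0, "tz": 0.012, "spin": 0},
  {"tx": 0, "ty": 0, "tz": 0.018, "spin": 0},
  {"tx": 0, "ty": 0, "tz": 0.024, "spin": 0},
  {"tx": 0, "ty": 0, "tz": 0.03, "spin": 0},
  {"tx": 0, "ty": 0, "tz": 0.036, "spin": 0},
  {"tx": 0, "ty": 0, "tz": 0.042, "spin": 0},
  {"tx": 0, "ty": 0, "tz": 0.045, "spin": 0},
  {"tx": 0, "ty": 0, "tz": 0.045, "spin": 0},
], gripper=0.4, grip_force=20)

```text
time_s: 17.23
eef_pos: [0.4719, 0.364, 0.0174]
tool_rot: [[-0.994, 0.113, 0.008], [0.113, 0.994, 0.002], [-0.008, 0.003, -1.0]]
force: [3.5, -1.7, 10.1]
width: 0.484
grasp_force: 68.4
```

Emit:
carry_out([
  {"tx": 0, "ty": 0, "tz": 0, "spin": 0},
  {"tx": 0, "ty": 0, "tz": 0, "spin": 0},
  {"tx": 0, "ty": 0, "tz": 0, "spin": 0},
  {"tx": 0, "ty": 0, "tz": 0, "spin": 0},
], gripper=0.68)

```text
time_s: 17.57
eef_pos: [0.467, 0.3629, 0.0138]
tool_rot: [[-0.994, 0.113, -0.001], [0.113, 0.994, -0.001], [0.001, -0.001, -1.0]]
force: [-1.1, -0.0, 0.2]
width: 0.677
grasp_force: 0.0
```

Emit:
carry_out([
  {"tx": 0, "ty": 0, "tz": -0.01, "spin": 0},
  {"tx": 0, "ty": 0, "tz": -0.03, "spin": 0},
  {"tx": 0, "ty": 0, "tz": -0.08, "spin": 0},
  {"tx": 0, "ty": 0, "tz": -0.14, "spin": 0},
  {"tx": 0, "ty": 0, "tz": -0.21, "spin": 0},
  {"tx": 0, "ty": 0, "tz": -0.28, "spin": 0},
  {"tx": 0, "ty": 0, "tz": -0.34, "spin": 0},
  {"tx": 0, "ty": 0, "tz": -0.38, "spin": 0},
  {"tx": 0, "ty": 0, "tz": -0.4, "spin": 0},
  {"tx": 0, "ty": 0, "tz": -0.4, "spin": 0},
  {"tx": 0, "ty": 0, "tz": -0.4, "spin": 0},
])

```text
time_s: 18.48
eef_pos: [0.4675, 0.363, 0.254]
tool_rot: [[-0.994, 0.113, -0.0], [0.113, 0.994, -0.0], [0.0, -0.0, -1.0]]
force: [-0.4, -0.7, -0.5]
width: 0.677
grasp_force: 0.0
```

```bash
python3 plan.py now 452,0,250,40 452,-308,250,0 452,-308,12,0
```

```text
[467.5 363.  254.   83.5] 18.5
452,0,250,40 {'tx': np.float64(-0.0428), 'ty': np.float64(-0.604), 'tz': np.float64(0.0067), 'spin': np.float64(0.3625)} 8.7
452,-308,250,0 {'tx': np.float64(-0.3932), 'ty': np.float64(-0.33), 'tz': np.float64(0.0), 'spin': np.float64(0.3333)} 7.4
452,-308,12,0 {'tx': np.float64(0.0), 'ty': np.float64(0.0), 'tz': np.float64(0.3967), 'spin': np.float64(-0.0)} 5.7
```

Emit:
carry_out([
  {"tx": -0.0428, "ty": -0.604, "tz": 0.0067, "spin": 0.3625},
  {"tx": -0.0428, "ty": -0.604, "tz": 0.0067, "spin": 0.3625},
  {"tx": -0.0428, "ty": -0.604, "tz": 0.0067, "spin": 0.3625},
  {"tx": -0.0428, "ty": -0.604, "tz": 0.0067, "spin": 0.3625},
  {"tx": -0.0428, "ty": -0.604, "tz": 0.0067, "spin": 0.3625},
  {"tx": -0.0428, "ty": -0.604, "tz": 0.0067, "spin": 0.3625},
  {"tx": -0.0428, "ty": -0.604, "tz": 0.0067, "spin": 0.3625},
  {"tx": -0.0428, "ty": -0.604, "tz": 0.0067, "spin": 0.3625},
  {"tx": -0.0428, "ty": -0.604, "tz": 0.0067, "spin": 0.3625},
  {"tx": -0.0428, "ty": -0.604, "tz": 0.0067, "spin": 0.3625},
])

```text
time_s: 19.32
eef_pos: [0.4505, -0.0042, 0.2475]
tool_rot: [[-0.638, 0.77, -0.005], [0.77, 0.638, -0.001], [0.003, -0.005, -1.0]]
force: [-0.5, -0.9, 1.1]
width: 0.679
grasp_force: 0.0
```

Emit:
carry_out([
  {"tx": -0.32, "ty": -0.27, "tz": 0, "spin": 0.3333},
  {"tx": -0.32, "ty": -0.27, "tz": 0, "spin": 0.3333},
  {"tx": -0.32, "ty": -0.27, "tz": 0, "spin": 0.3333},
  {"tx": -0.32, "ty": -0.27, "tz": 0, "spin": 0.3333},
  {"tx": -0.32, "ty": -0.27, "tz": 0, "spin": 0.3333},
  {"tx": -0.32, "ty": -0.27, "tz": 0, "spin": 0.3333},
  {"tx": -0.32, "ty": -0.27, "tz": 0, "spin": 0.3333},
  {"tx": -0.32, "ty": -0.27, "tz": 0, "spin": 0.3333},
  {"tx": -0.32, "ty": -0.27, "tz": 0, "spin": 0.3333},
])

```text
time_s: 20.07
eef_pos: [0.4508, -0.2498, 0.2482]
tool_rot: [[-0.0, 1.0, -0.003], [1.0, 0.0, 0.004], [0.004, -0.003, -1.0]]
force: [-0.1, 0.4, 0.7]
width: 0.679
grasp_force: 0.0
```

```bash
cat > look.py <<'E'
from meas import *
d=grab('top'); F=d['frame'].astype(int); b,g,r=F[...,0],F[...,1],F[...,2]
m=np.zeros(g.shape,bool); m[225:300,158:215]=(g-r<25)[225:300,158:215]
for s,c,mm in comps(m,100): print('tray',np.round(c),rect(d,mm,.015))
mat,ms=mods(d); [print('mod',m) for m in ms]
E
python3 look.py; python3 plan.py now 452,-308,40,0 452,-308,12,0
```

```text
tray [186. 244.] (array([566.1, 352.9]), array([80.5, 46. ]), -6.9)
tray [180. 282.] (array([467.9, 363.9]), array([79.2, 46.5]), -6.9)
[ 4.512e+02 -2.494e+02  2.488e+02  1.000e-01] 20.1
452,-308,40,0 {'tx': np.float64(-0.0977), 'ty': np.float64(0.0013), 'tz': np.float64(0.348), 'spin': np.float64(0.0007)} 5.2
452,-308,12,0 {'tx': np.float64(0.0), 'ty': np.float64(0.0), 'tz': np.float64(0.0467), 'spin': np.float64(-0.0)} 0.7Traceback (most recent call last):
  File "look.py", line 5, in <module>
    mat,ms=mods(d); [print('mod',m) for m in ms]
           ~~~~^^^
  File "meas.py", line 14, in mods
    k=max(comps(mat,2000),key=lambda t:t[0][4]);
ValueError: max() iterable argument is empty
```

```bash
cat > look.py <<'E'
from meas import *
import sys
for n in sys.argv[1:]:
    d=grab(n)
    try:
        mat,ms=mods(d); print(n,mat); [print('mod',m) for m in ms]
    except ValueError: print(n,'mat hidden')
E
python3 look.py scene
```

```text
scene (array([ 508.8, -357.5]), array([218.9, 198.2]), 2.1)
mod (array([ 454.8, -311.4]), array([85.6, 55.4]), -89.3, array([194., 282.]))
mod (array([ 456.3, -404. ]), array([85.2, 54.2]), -88.2, array([160., 301.]))
mod (array([ 568.4, -400. ]), array([84.7, 52.5]), -83.9, array([180., 337.]))
```

Emit:
carry_out([
  {"tx": -0.0977, "ty": 0.0013, "tz": 0.03, "spin": 0},
  {"tx": -0.0977, "ty": 0.0013, "tz": 0.08, "spin": 0},
  {"tx": -0.0977, "ty": 0.0013, "tz": 0.14, "spin": 0},
  {"tx": -0.0977, "ty": 0.0013, "tz": 0.2, "spin": 0},
  {"tx": -0.0977, "ty": 0.0013, "tz": 0.26, "spin": 0},
  {"tx": -0.0977, "ty": 0.0013, "tz": 0.31, "spin": 0},
  {"tx": -0.0977, "ty": 0.0013, "tz": 0.345, "spin": 0},
  {"tx": -0.0977, "ty": 0.0013, "tz": 0.365, "spin": 0},
  {"tx": -0.0977, "ty": 0.0013, "tz": 0.38, "spin": 0},
  {"tx": -0.0977, "ty": 0.0013, "tz": 0.388, "spin": 0},
  {"tx": -0.0977, "ty": 0.0013, "tz": 0.388, "spin": 0},
  {"tx": -0.0977, "ty": 0.0013, "tz": 0.388, "spin": 0},
])

```text
time_s: 21.17
eef_pos: [0.4532, -0.3103, 0.0189]
tool_rot: [[-0.0, 1.0, 0.002], [1.0, 0.0, -0.002], [-0.002, 0.002, -1.0]]
force: [0.8, -0.5, -0.6]
width: 0.682
grasp_force: 0.0
```

Emit:
carry_out([
  {"tx": 0, "ty": 0, "tz": 0.004, "spin": 0},
  {"tx": 0, "ty": 0, "tz": 0.008, "spin": 0},
  {"tx": 0, "ty": 0, "tz": 0.012, "spin": 0},
  {"tx": 0, "ty": 0, "tz": 0.014, "spin": 0},
  {"tx": 0, "ty": 0, "tz": 0.014, "spin": 0},
])

```text
time_s: 21.58
eef_pos: [0.4521, -0.3096, 0.009]
tool_rot: [[0.0, 1.0, -0.0], [1.0, -0.0, 0.0], [0.0, -0.0, -1.0]]
force: [0.5, 0.1, -0.2]
width: 0.683
grasp_force: 0.0
```

Emit:
carry_out([
  {"tx": 0, "ty": 0, "tz": 0.004, "spin": 0},
  {"tx": 0, "ty": 0, "tz": 0.006, "spin": 0},
  {"tx": 0, "ty": 0, "tz": 0.006, "spin": 0},
  {"tx": 0, "ty": 0, "tz": 0.006, "spin": 0},
])

```text
time_s: 21.92
eef_pos: [0.4522, -0.3097, 0.0056]
tool_rot: [[0.0, 1.0, -0.0], [1.0, -0.0, 0.0], [0.0, -0.0, -1.0]]
force: [-0.8, -0.1, -0.0]
width: 0.682
grasp_force: 0.0
```

Emit:
carry_out([
  {"tx": 0, "ty": 0, "tz": 0, "spin": 0},
  {"tx": 0, "ty": 0, "tz": 0, "spin": 0},
  {"tx": 0, "ty": 0, "tz": 0, "spin": 0},
  {"tx": 0, "ty": 0, "tz": 0, "spin": 0},
  {"tx": 0, "ty": 0, "tz": 0, "spin": 0},
  {"tx": 0, "ty": 0, "tz": 0, "spin": 0},
], gripper=0.3, grip_force=60)

```text
time_s: 22.42
eef_pos: [0.4527, -0.3101, 0.0062]
tool_rot: [[-0.0, 1.0, 0.001], [1.0, 0.0, -0.001], [-0.001, 0.001, -1.0]]
force: [-0.5, 0.8, 4.7]
width: 0.489
grasp_force: 61.3
```

Emit:
carry_out([
  {"tx": 0, "ty": 0, "tz": -0.02, "spin": 0},
  {"tx": 0, "ty": 0, "tz": -0.06, "spin": 0},
  {"tx": 0, "ty": 0, "tz": -0.12, "spin": 0},
  {"tx": 0, "ty": 0, "tz": -0.19, "spin": 0},
  {"tx": 0, "ty": 0, "tz": -0.26, "spin": 0},
  {"tx": 0, "ty": 0, "tz": -0.33, "spin": 0},
  {"tx": 0, "ty": 0, "tz": -0.38, "spin": 0},
  {"tx": 0, "ty": 0, "tz": -0.4, "spin": 0},
  {"tx": 0, "ty": 0, "tz": -0.41, "spin": 0},
  {"tx": 0, "ty": 0, "tz": -0.41, "spin": 0},
  {"tx": 0, "ty": 0, "tz": -0.41, "spin": 0},
])

```text
time_s: 23.33
eef_pos: [0.4515, -0.3089, 0.2494]
tool_rot: [[0.0, 1.0, -0.003], [1.0, -0.0, 0.003], [0.003, -0.003, -1.0]]
force: [0.1, -1.0, -1.1]
width: 0.489
grasp_force: 61.0
```

```bash
python3 plan.py now 660,118,250,90.7 660,118,120,90.7; python3 plan.py now 660,-82,250,90.7 660,-82,120,90.7;python3 look.py scene
```

```text
[ 451.5 -308.9  249.4   -0. ] 23.3
660,118,250,90.7 {'tx': np.float64(0.7115), 'ty': np.float64(0.3474), 'tz': np.float64(-0.0011), 'spin': np.float64(-0.7559)} 12.7
660,118,120,90.7 {'tx': np.float64(0.0), 'ty': np.float64(0.0), 'tz': np.float64(0.2167), 'spin': np.float64(-0.0)} 3.1
[ 451.5 -308.9  249.4   -0. ] 23.3
660,-82,250,90.7 {'tx': np.float64(0.3782), 'ty': np.float64(0.3474), 'tz': np.float64(-0.0011), 'spin': np.float64(-0.7559)} 12.7
660,-82,120,90.7 {'tx': np.float64(0.0), 'ty': np.float64(0.0), 'tz': np.float64(0.2167), 'spin': np.float64(-0.0)} 3.1
scene (array([ 508.9, -357.5]), array([219.2, 198.2]), 2.1)
mod (array([ 463.7, -298.9]), array([103.6,  38.2]), 38.4, array([201., 280.]))
mod (array([ 456.2, -403.8]), array([85.6, 54.2]), -88.1, array([160., 301.]))
mod (array([ 568.4, -400. ]), array([84.7, 52.5]), -83.9, array([180., 337.]))
```

Emit:
carry_out([
  {"tx": 0.72, "ty": 0.3465, "tz": -0.0011, "spin": -0.7559},
  {"tx": 0.72, "ty": 0.3465, "tz": -0.0011, "spin": -0.7559},
  {"tx": 0.72, "ty": 0.3465, "tz": -0.0011, "spin": -0.7559},
  {"tx": 0.72, "ty": 0.3465, "tz": -0.0011, "spin": -0.7559},
  {"tx": 0.72, "ty": 0.3465, "tz": -0.0011, "spin": -0.7559},
  {"tx": 0.72, "ty": 0.3465, "tz": -0.0011, "spin": -0.7559},
  {"tx": 0.72, "ty": 0.3465, "tz": -0.0011, "spin": -0.7559},
  {"tx": 0.72, "ty": 0.3465, "tz": -0.0011, "spin": -0.7559},
  {"tx": 0.72, "ty": 0.3465, "tz": -0.0011, "spin": -0.7559},
  {"tx": 0.72, "ty": 0.3465, "tz": -0.0011, "spin": -0.7559},
  {"tx": 0.72, "ty": 0.3465, "tz": -0.0011, "spin": -0.7559},
  {"tx": 0.72, "ty": 0.3465, "tz": -0.0011, "spin": -0.7559},
])

```text
time_s: 24.38
eef_pos: [0.6599, 0.1269, 0.2488]
tool_rot: [[-0.998, 0.061, -0.005], [0.061, 0.998, 0.002], [0.005, 0.001, -1.0]]
force: [0.3, 0.8, -0.1]
width: 0.488
grasp_force: 61.0
```

Emit:
carry_out([
  {"tx": 0, "ty": 0, "tz": 0, "spin": -0.04},
  {"tx": 0, "ty": 0, "tz": 0, "spin": -0.04},
  {"tx": 0, "ty": 0, "tz": 0, "spin": -0.04},
  {"tx": 0, "ty": 0, "tz": 0, "spin": -0.04},
])

```text
time_s: 24.72
eef_pos: [0.6596, 0.1215, 0.2508]
tool_rot: [[-1.0, -0.01, -0.003], [-0.01, 1.0, -0.0], [0.003, -0.0, -1.0]]
force: [0.6, -0.1, -0.4]
width: 0.488
grasp_force: 61.0
```

```bash
python3 plan.py now 659,123,100,90.7; python3 look.py top
```

```text
[659.6 121.5 250.8  90.6] 24.7
659,123,100,90.7 {'tx': np.float64(0.0009), 'ty': np.float64(0.0025), 'tz': np.float64(0.2513), 'spin': np.float64(-0.0011)} 3.6
top (array([ 507.8, -355.1]), array([220.4, 200.7]), 2.1)
mod (array([ 565.8, -397.3]), array([84.9, 47.4]), -83.9, array([472., 246.]))
mod (array([ 453.5, -401.2]), array([84.9, 47.1]), -87.3, array([475., 288.]))
```

Emit:
carry_out([
  {"tx": 0.0009, "ty": 0.0025, "tz": 0.05, "spin": 0},
  {"tx": 0.0009, "ty": 0.0025, "tz": 0.1, "spin": 0},
  {"tx": 0.0009, "ty": 0.0025, "tz": 0.15, "spin": 0},
  {"tx": 0.0009, "ty": 0.0025, "tz": 0.19, "spin": 0},
  {"tx": 0.0009, "ty": 0.0025, "tz": 0.22, "spin": 0},
  {"tx": 0.0009, "ty": 0.0025, "tz": 0.24, "spin": 0},
  {"tx": 0.0009, "ty": 0.0025, "tz": 0.25, "spin": 0},
  {"tx": 0.0009, "ty": 0.0025, "tz": 0.25, "spin": 0},
  {"tx": 0.0009, "ty": 0.0025, "tz": 0.25, "spin": 0},
])

```text
time_s: 25.52
eef_pos: [0.6604, 0.1235, 0.1035]
tool_rot: [[-1.0, -0.012, 0.002], [-0.012, 1.0, 0.0], [-0.002, 0.0, -1.0]]
force: [0.3, 0.5, -0.7]
width: 0.487
grasp_force: 61.0
```

Emit:
carry_out([
  {"tx": 0, "ty": 0, "tz": 0.005, "spin": 0},
  {"tx": 0, "ty": 0, "tz": 0.01, "spin": 0},
  {"tx": 0, "ty": 0, "tz": 0.015, "spin": 0},
  {"tx": 0, "ty": 0, "tz": 0.02, "spin": 0},
  {"tx": 0, "ty": 0, "tz": 0.025, "spin": 0},
  {"tx": 0, "ty": 0, "tz": 0.03, "spin": 0},
  {"tx": 0, "ty": 0, "tz": 0.034, "spin": 0},
  {"tx": 0, "ty": 0, "tz": 0.038, "spin": 0},
  {"tx": 0, "ty": 0, "tz": 0.038, "spin": 0},
  {"tx": 0, "ty": 0, "tz": 0.038, "spin": 0},
])

```text
time_s: 26.35
eef_pos: [0.6595, 0.1239, 0.0809]
tool_rot: [[-1.0, -0.013, -0.001], [-0.013, 1.0, -0.0], [0.001, -0.0, -1.0]]
force: [-5.7, -0.1, 5.7]
width: 0.488
grasp_force: 67.7
```

Contact is soft and the module is pivoting. I go a little lower, release, and lift clear.

Emit:
carry_out([
  {"tx": 0, "ty": 0, "tz": 0.003, "spin": 0},
  {"tx": 0, "ty": 0, "tz": 0.006, "spin": 0},
  {"tx": 0, "ty": 0, "tz": 0.006, "spin": 0},
  {"tx": 0, "ty": 0, "tz": 0.006, "spin": 0},
])

```text
time_s: 26.68
eef_pos: [0.6597, 0.1239, 0.0775]
tool_rot: [[-1.0, -0.013, 0.0], [-0.013, 1.0, -0.0], [-0.0, -0.0, -1.0]]
force: [-5.8, -0.2, 7.9]
width: 0.491
grasp_force: 68.7
```

Emit:
carry_out([
  {"tx": 0, "ty": 0, "tz": 0, "spin": 0},
  {"tx": 0, "ty": 0, "tz": 0, "spin": 0},
  {"tx": 0, "ty": 0, "tz": 0, "spin": 0},
  {"tx": 0, "ty": 0, "tz": 0, "spin": 0},
  {"tx": 0, "ty": 0, "tz": 0, "spin": 0},
], gripper=0.68)

```text
time_s: 27.1
eef_pos: [0.6596, 0.1237, 0.0757]
tool_rot: [[-1.0, -0.013, -0.0], [-0.013, 1.0, -0.0], [0.0, -0.0, -1.0]]
force: [-0.1, 0.1, -0.6]
width: 0.681
grasp_force: 0.0
```

Emit:
carry_out([
  {"tx": 0, "ty": 0, "tz": -0.01, "spin": 0},
  {"tx": 0, "ty": 0, "tz": -0.03, "spin": 0},
  {"tx": 0, "ty": 0, "tz": -0.08, "spin": 0},
  {"tx": 0, "ty": 0, "tz": -0.14, "spin": 0},
  {"tx": 0, "ty": 0, "tz": -0.2, "spin": 0},
  {"tx": 0, "ty": 0, "tz": -0.25, "spin": 0},
  {"tx": 0, "ty": 0, "tz": -0.28, "spin": 0},
  {"tx": 0, "ty": 0, "tz": -0.28, "spin": 0},
  {"tx": 0, "ty": 0, "tz": -0.28, "spin": 0},
])

```text
time_s: 27.85
eef_pos: [0.6606, 0.1238, 0.2465]
tool_rot: [[-1.0, -0.013, 0.004], [-0.013, 1.0, -0.0], [-0.004, -0.0, -1.0]]
force: [-0.4, -0.0, -0.2]
width: 0.681
grasp_force: 0.0
```

```bash
python3 plan.py now 453,-301,250,2.7 453,-401,250,2.7; python3 look.py top;  python3 - <<'E'
from h import *
d=grab('scene'); e=grab('top'); cv2.imwrite('pics/p1.png',np.hstack([cv2.resize(d['frame'][180:330,260:440],(400,333)),cv2.resize(e['frame'][160:280,225:405],(400,333))]))
E
```

```text
[660.6 123.8 246.5  90.7] 27.9
453,-301,250,2.7 {'tx': np.float64(0.3551), 'ty': np.float64(-0.7034), 'tz': np.float64(-0.0058), 'spin': np.float64(0.7337)} 12.3
453,-401,250,2.7 {'tx': np.float64(-0.1665), 'ty': np.float64(-0.0079), 'tz': np.float64(0.0), 'spin': np.float64(-0.0)} 2.4
top (array([ 507.7, -355.2]), array([220.2, 200.7]), 2.0)
mod (array([ 565.8, -397.3]), array([84.9, 47.4]), -83.9, array([472., 246.]))
mod (array([ 454.4, -401. ]), array([85.6, 46.8]), -90.0, array([475., 288.]))
```

View pics/p1.png

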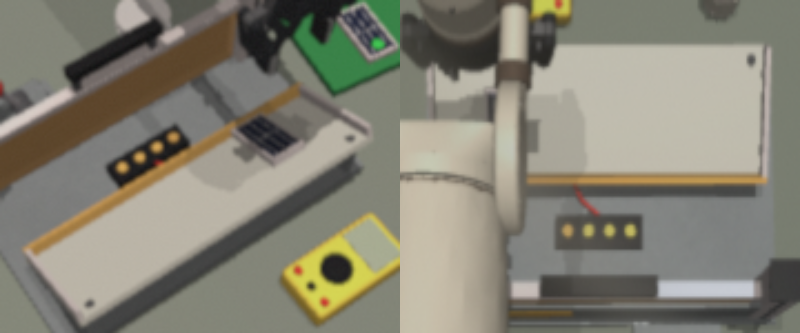

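The first module is seated against the ledge (left half, (268,137)). Next is the second one.

Emit:
carry_out([
  {"tx": 0.356, "ty": -0.87, "tz": -0.006, "spin": 0.743},
  {"tx": 0.356, "ty": -0.87, "tz": -0.006, "spin": 0.743},
  {"tx": 0.356, "ty": -0.87, "tz": -0.006, "spin": 0.743},
  {"tx": 0.356, "ty": -0.87, "tz": -0.006, "spin": 0.743},
  {"tx": 0.356, "ty": -0.87, "tz": -0.006, "spin": 0.743},
  {"tx": 0.356, "ty": -0.87, "tz": -0.006, "spin": 0.743},
  {"tx": 0.356, "ty": -0.87, "tz": -0.006, "spin": 0.743},
  {"tx": 0.356, "ty": -0.87, "tz": -0.006, "spin": 0.743},
  {"tx": 0.356, "ty": -0.87, "tz": -0.006, "spin": 0.743},
  {"tx": 0.356, "ty": -0.87, "tz": -0.006, "spin": 0.743},
  {"tx": 0.356, "ty": -0.87, "tz": -0.006, "spin": 0.743},
  {"tx": 0.356, "ty": -0.87, "tz": -0.006, "spin": 0.743},
])

```text
time_s: 29.0
eef_pos: [0.4746, -0.3424, 0.2454]
tool_rot: [[-0.077, 0.997, -0.002], [0.997, 0.077, 0.002], [0.003, -0.002, -1.0]]
force: [0.9, 0.1, -0.0]
width: 0.68
grasp_force: 0.0
```

Emit:
carry_out([
  {"tx": 0, "ty": 0, "tz": 0, "spin": 0},
  {"tx": 0, "ty": 0, "tz": 0, "spin": 0},
  {"tx": 0, "ty": 0, "tz": 0, "spin": 0},
])

```text
time_s: 29.25
eef_pos: [0.4759, -0.3406, 0.2457]
tool_rot: [[-0.084, 0.996, -0.002], [0.996, 0.084, 0.002], [0.003, -0.001, -1.0]]
force: [0.2, 0.8, -0.6]
width: 0.68
grasp_force: 0.0
```

```bash
python3 plan.py now 453.5,-401,80,1.5 453.5,-401,16,1.5; python3 look.py scene top
```

```text
[ 475.9 -340.6  245.7    4.8] 29.2
453.5,-401,80,1.5 {'tx': np.float64(-0.0971), 'ty': np.float64(-0.0457), 'tz': np.float64(0.2762), 'spin': np.float64(0.0277)} 4.3
453.5,-401,16,1.5 {'tx': np.float64(0.0), 'ty': np.float64(0.0), 'tz': np.float64(0.1067), 'spin': np.float64(-0.0)} 1.5
scene (array([ 508.9, -357.5]), array([219.2, 198.2]), 2.1)
mod (array([ 476.8, -317.2]), array([123.8,  50.9]), 34.0, array([198., 288.]))
mod (array([ 456.9, -403.8]), array([85.5, 55.7]), -88.5, array([160., 301.]))
mod (array([ 568.4, -400. ]), array([84.7, 52.5]), -83.9, array([180., 337.]))
top (array([ 532.1, -351.9]), array([197.8, 169.6]), -89.4)
mod (array([ 570.8, -397.5]), array([88.1, 70.3]), 82.3, array([473., 246.]))
mod (array([ 494.1, -309.1]), array([95.5, 40.9]), 50.8, array([437., 274.]))
```

Emit:
carry_out([
  {"tx": -0.05, "ty": -0.023, "tz": 0.03, "spin": 0.0277},
  {"tx": -0.0971, "ty": -0.0457, "tz": 0.07, "spin": 0.0277},
  {"tx": -0.0971, "ty": -0.0457, "tz": 0.13, "spin": 0.0277},
  {"tx": -0.0971, "ty": -0.0457, "tz": 0.19, "spin": 0.0277},
  {"tx": -0.0971, "ty": -0.0457, "tz": 0.25, "spin": 0.0277},
  {"tx": -0.0971, "ty": -0.0457, "tz": 0.3, "spin": 0.0277},
  {"tx": -0.0971, "ty": -0.0457, "tz": 0.34, "spin": 0.0277},
  {"tx": -0.0971, "ty": -0.0457, "tz": 0.365, "spin": 0.0277},
  {"tx": -0.0971, "ty": -0.0457, "tz": 0.38, "spin": 0.0277},
  {"tx": -0.0971, "ty": -0.0457, "tz": 0.38, "spin": 0.0277},
  {"tx": -0.0971, "ty": -0.0457, "tz": 0.38, "spin": 0.0277},
  {"tx": -0.0971, "ty": -0.0457, "tz": 0.38, "spin": 0.0277},
])

```text
time_s: 30.35
eef_pos: [0.455, -0.4024, 0.0208]
tool_rot: [[-0.027, 1.0, 0.002], [1.0, 0.027, -0.002], [-0.002, 0.002, -1.0]]
force: [-0.3, 0.1, 0.5]
width: 0.68
grasp_force: 0.0
```

```bash
python3 plan.py now 453.5,-401,6,1.5
```

```text
[ 455.  -402.4   20.8    1.5] 30.4
453.5,-401,6,1.5 {'tx': np.float64(0.0023), 'ty': np.float64(-0.0025), 'tz': np.float64(0.0247), 'spin': np.float64(0.0002)} 0.4
```

Emit:
carry_out([
  {"tx": 0, "ty": 0, "tz": 0.006, "spin": 0},
  {"tx": 0, "ty": 0, "tz": 0.012, "spin": 0},
  {"tx": 0, "ty": 0, "tz": 0.018, "spin": 0},
  {"tx": 0, "ty": 0, "tz": 0.022, "spin": 0},
  {"tx": 0, "ty": 0, "tz": 0.022, "spin": 0},
  {"tx": 0, "ty": 0, "tz": 0.022, "spin": 0},
])

```text
time_s: 30.85
eef_pos: [0.4537, -0.4016, 0.0057]
tool_rot: [[-0.026, 1.0, -0.0], [1.0, 0.026, 0.001], [0.001, -0.0, -1.0]]
force: [-0.6, 0.2, 0.9]
width: 0.683
grasp_force: 0.0
```

Emit:
carry_out([
  {"tx": 0, "ty": 0, "tz": 0, "spin": 0},
  {"tx": 0, "ty": 0, "tz": 0, "spin": 0},
  {"tx": 0, "ty": 0, "tz": 0, "spin": 0},
  {"tx": 0, "ty": 0, "tz": 0, "spin": 0},
  {"tx": 0, "ty": 0, "tz": 0, "spin": 0},
  {"tx": 0, "ty": 0, "tz": 0, "spin": 0},
], gripper=0.3, grip_force=60)

```text
time_s: 31.35
eef_pos: [0.4542, -0.4022, 0.0065]
tool_rot: [[-0.026, 1.0, 0.001], [1.0, 0.026, -0.001], [-0.001, 0.001, -1.0]]
force: [-0.0, 0.4, 4.7]
width: 0.484
grasp_force: 61.2
```

Emit:
carry_out([
  {"tx": 0, "ty": 0, "tz": -0.02, "spin": 0},
  {"tx": 0, "ty": 0, "tz": -0.06, "spin": 0},
  {"tx": 0, "ty": 0, "tz": -0.12, "spin": 0},
  {"tx": 0, "ty": 0, "tz": -0.19, "spin": 0},
  {"tx": 0, "ty": 0, "tz": -0.26, "spin": 0},
  {"tx": 0, "ty": 0, "tz": -0.33, "spin": 0},
  {"tx": 0, "ty": 0, "tz": -0.38, "spin": 0},
  {"tx": 0, "ty": 0, "tz": -0.4, "spin": 0},
  {"tx": 0, "ty": 0, "tz": -0.41, "spin": 0},
  {"tx": 0, "ty": 0, "tz": -0.41, "spin": 0},
  {"tx": 0, "ty": 0, "tz": -0.41, "spin": 0},
])

```text
time_s: 32.27
eef_pos: [0.4532, -0.4008, 0.2494]
tool_rot: [[-0.026, 1.0, -0.002], [1.0, 0.026, 0.003], [0.003, -0.002, -1.0]]
force: [-0.5, -0.2, -0.8]
width: 0.49
grasp_force: 60.8
```

```bash
python3 plan.py now 661,18,250,90.7; python3 look.py scene
```

```text
[ 453.2 -400.8  249.4    1.5] 32.3
661,18,250,90.7 {'tx': np.float64(0.6888), 'ty': np.float64(0.3643), 'tz': np.float64(-0.0009), 'spin': np.float64(-0.7435)} 12.5
scene (array([ 509.5, -357.4]), array([217.9, 198.1]), 2.0)
mod (array([ 467.4, -348.2]), array([149.7,  85.3]), 77.6, array([179., 290.]))
mod (array([ 578.4, -419.9]), array([68.8, 53.5]), -83.4, array([174., 345.]))
```

Emit:
carry_out([
  {"tx": 0.689, "ty": 0.3643, "tz": -0.001, "spin": -0.7435},
  {"tx": 0.689, "ty": 0.3643, "tz": -0.001, "spin": -0.7435},
  {"tx": 0.689, "ty": 0.3643, "tz": -0.001, "spin": -0.7435},
  {"tx": 0.689, "ty": 0.3643, "tz": -0.001, "spin": -0.7435},
  {"tx": 0.689, "ty": 0.3643, "tz": -0.001, "spin": -0.7435},
  {"tx": 0.689, "ty": 0.3643, "tz": -0.001, "spin": -0.7435},
  {"tx": 0.689, "ty": 0.3643, "tz": -0.001, "spin": -0.7435},
  {"tx": 0.689, "ty": 0.3643, "tz": -0.001, "spin": -0.7435},
  {"tx": 0.689, "ty": 0.3643, "tz": -0.001, "spin": -0.7435},
  {"tx": 0.689, "ty": 0.3643, "tz": -0.001, "spin": -0.7435},
  {"tx": 0.689, "ty": 0.3643, "tz": -0.001, "spin": -0.7435},
  {"tx": 0.689, "ty": 0.3643, "tz": -0.001, "spin": -0.7435},
])

```text
time_s: 33.32
eef_pos: [0.6619, 0.0234, 0.2491]
tool_rot: [[-0.999, 0.034, -0.004], [0.034, 0.999, 0.003], [0.004, 0.003, -1.0]]
force: [-0.0, -0.9, -0.9]
width: 0.488
grasp_force: 60.9
```

Emit:
carry_out([
  {"tx": 0, "ty": 0, "tz": 0, "spin": -0.03},
  {"tx": 0, "ty": 0, "tz": 0, "spin": -0.03},
  {"tx": 0, "ty": 0, "tz": 0, "spin": -0.03},
  {"tx": 0, "ty": 0, "tz": 0, "spin": -0.03},
])

```text
time_s: 33.65
eef_pos: [0.661, 0.0166, 0.251]
tool_rot: [[-1.0, -0.015, -0.003], [-0.015, 1.0, 0.0], [0.003, 0.0, -1.0]]
force: [0.3, -0.2, -0.8]
width: 0.487
grasp_force: 60.9
```

```bash
python3 plan.py now 661,18,100,90.7; python3 look.py top
```

```text
[661.   16.6 251.   90.9] 33.6
661,18,100,90.7 {'tx': np.float64(0.0), 'ty': np.float64(0.0023), 'tz': np.float64(0.2517), 'spin': np.float64(0.0014)} 3.6
top (array([ 507.8, -355.1]), array([220.5, 200.7]), 2.1)
mod (array([ 575.4, -416.1]), array([68.4, 48.2]), -84.4, array([479., 242.]))
```

Emit:
carry_out([
  {"tx": 0, "ty": 0.0023, "tz": 0.05, "spin": 0.001},
  {"tx": 0, "ty": 0.0023, "tz": 0.1, "spin": 0.001},
  {"tx": 0, "ty": 0.0023, "tz": 0.15, "spin": 0.001},
  {"tx": 0, "ty": 0.0023, "tz": 0.19, "spin": 0.001},
  {"tx": 0, "ty": 0.0023, "tz": 0.22, "spin": 0.001},
  {"tx": 0, "ty": 0.0023, "tz": 0.24, "spin": 0.001},
  {"tx": 0, "ty": 0.0023, "tz": 0.25, "spin": 0.001},
  {"tx": 0, "ty": 0.0023, "tz": 0.25, "spin": 0.001},
  {"tx": 0, "ty": 0.0023, "tz": 0.25, "spin": 0.001},
])

```text
time_s: 34.45
eef_pos: [0.6624, 0.0182, 0.1036]
tool_rot: [[-1.0, -0.015, 0.001], [-0.015, 1.0, -0.0], [-0.001, -0.0, -1.0]]
force: [0.5, 0.5, 0.0]
width: 0.491
grasp_force: 60.9
```

Emit:
carry_out([
  {"tx": 0, "ty": 0, "tz": 0.005, "spin": 0},
  {"tx": 0, "ty": 0, "tz": 0.01, "spin": 0},
  {"tx": 0, "ty": 0, "tz": 0.015, "spin": 0},
  {"tx": 0, "ty": 0, "tz": 0.02, "spin": 0},
  {"tx": 0, "ty": 0, "tz": 0.025, "spin": 0},
  {"tx": 0, "ty": 0, "tz": 0.03, "spin": 0},
  {"tx": 0, "ty": 0, "tz": 0.034, "spin": 0},
  {"tx": 0, "ty": 0, "tz": 0.038, "spin": 0},
  {"tx": 0, "ty": 0, "tz": 0.041, "spin": 0},
  {"tx": 0, "ty": 0, "tz": 0.044, "spin": 0},
  {"tx": 0, "ty": 0, "tz": 0.044, "spin": 0},
])

```text
time_s: 35.37
eef_pos: [0.662, 0.0185, 0.0777]
tool_rot: [[-1.0, -0.016, 0.001], [-0.016, 1.0, -0.0], [-0.001, -0.0, -1.0]]
force: [-4.7, 0.3, 7.2]
width: 0.491
grasp_force: 69.6
```

Emit:
carry_out([
  {"tx": 0, "ty": 0, "tz": 0, "spin": 0},
  {"tx": 0, "ty": 0, "tz": 0, "spin": 0},
  {"tx": 0, "ty": 0, "tz": 0, "spin": 0},
  {"tx": 0, "ty": 0, "tz": 0, "spin": 0},
  {"tx": 0, "ty": 0, "tz": 0, "spin": 0},
], gripper=0.68)

```text
time_s: 35.78
eef_pos: [0.6617, 0.0185, 0.0759]
tool_rot: [[-1.0, -0.016, -0.0], [-0.016, 1.0, 0.0], [0.0, 0.0, -1.0]]
force: [-0.2, -0.8, -0.4]
width: 0.684
grasp_force: 0.0
```

Emit:
carry_out([
  {"tx": 0, "ty": 0, "tz": -0.01, "spin": 0},
  {"tx": 0, "ty": 0, "tz": -0.03, "spin": 0},
  {"tx": 0, "ty": 0, "tz": -0.08, "spin": 0},
  {"tx": 0, "ty": 0, "tz": -0.14, "spin": 0},
  {"tx": 0, "ty": 0, "tz": -0.2, "spin": 0},
  {"tx": 0, "ty": 0, "tz": -0.25, "spin": 0},
  {"tx": 0, "ty": 0, "tz": -0.28, "spin": 0},
  {"tx": 0, "ty": 0, "tz": -0.28, "spin": 0},
  {"tx": 0, "ty": 0, "tz": -0.28, "spin": 0},
])

```text
time_s: 36.53
eef_pos: [0.6626, 0.0184, 0.2467]
tool_rot: [[-1.0, -0.016, 0.004], [-0.016, 1.0, -0.001], [-0.004, -0.001, -1.0]]
force: [-0.5, 0.2, -1.5]
width: 0.677
grasp_force: 0.0
```

```bash
python3 - <<'E'
from h import *
from meas import rect,comps
d=grab('scene'); e=grab('top'); cv2.imwrite('pics/p2.png',np.hstack([cv2.resize(d['frame'][180:330,260:440],(400,333)),cv2.resize(e['frame'][210:310,410:530],(400,333))]))
F=e['frame'].astype(int); b,g,r=F[...,0],F[...,1],F[...,2]
# frame (light) and dark face near the last module
f=((F.max(2)<75)|(F.min(2)>120)); f[:225]=0; f[262:]=0; f[:,:455]=0; f[:,505:]=0
for s,c,m in comps(cv2.morphologyEx(f.astype(np.uint8),cv2.MORPH_CLOSE,np.ones((3,3))),150): print(s.tolist(),np.round(c,1),rect(e,m,.013))
E
```

```text
[467, 232, 32, 20, 254] [483.  241.3] (array([ 577.3, -426.7]), array([82.1, 45.9]), -84.1)
```

View pics/p2.png

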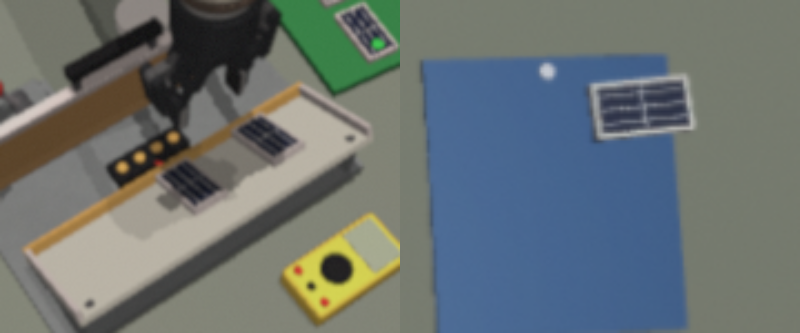

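Two modules are seated on the plate (left half, (267,137) and (193,185)). The last one was knocked part-way off the mat edge (right half, (642,107)), and I measure it at (577,-427) mm.

```bash
python3 plan.py now 577,-427,250,6
```

```text
[661.   18.6 242.9  90.9] 36.6
577,-427,250,6 {'tx': np.float64(0.1516), 'ty': np.float64(-0.7404), 'tz': np.float64(-0.0118), 'spin': np.float64(0.7075)} 11.9
```

Emit:
carry_out([
  {"tx": 0.152, "ty": -0.74, "tz": -0.012, "spin": 0.7075},
  {"tx": 0.152, "ty": -0.74, "tz": -0.012, "spin": 0.7075},
  {"tx": 0.152, "ty": -0.74, "tz": -0.012, "spin": 0.7075},
  {"tx": 0.152, "ty": -0.74, "tz": -0.012, "spin": 0.7075},
  {"tx": 0.152, "ty": -0.74, "tz": -0.012, "spin": 0.7075},
  {"tx": 0.152, "ty": -0.74, "tz": -0.012, "spin": 0.7075},
  {"tx": 0.152, "ty": -0.74, "tz": -0.012, "spin": 0.7075},
  {"tx": 0.152, "ty": -0.74, "tz": -0.012, "spin": 0.7075},
  {"tx": 0.152, "ty": -0.74, "tz": -0.012, "spin": 0.7075},
  {"tx": 0.152, "ty": -0.74, "tz": -0.012, "spin": 0.7075},
  {"tx": 0.152, "ty": -0.74, "tz": -0.012, "spin": 0.7075},
  {"tx": 0.152, "ty": -0.74, "tz": -0.012, "spin": 0.7075},
])

```text
time_s: 37.63
eef_pos: [0.5736, -0.4334, 0.248]
tool_rot: [[-0.091, 0.996, -0.004], [0.996, 0.091, 0.0], [0.001, -0.004, -1.0]]
force: [0.1, -0.8, 0.3]
width: 0.684
grasp_force: 0.0
```

Emit:
carry_out([
  {"tx": 0, "ty": 0, "tz": 0, "spin": 0},
  {"tx": 0, "ty": 0, "tz": 0, "spin": 0},
  {"tx": 0, "ty": 0, "tz": 0, "spin": 0},
])

```text
time_s: 37.88
eef_pos: [0.5777, -0.4253, 0.2502]
tool_rot: [[-0.108, 0.994, -0.001], [0.994, 0.108, 0.002], [0.002, -0.001, -1.0]]
force: [-0.2, -0.6, 0.1]
width: 0.677
grasp_force: 0.0
```

```bash
python3 plan.py now 577,-427,18,6; python3 look.py scene
```

```text
[ 577.7 -425.3  250.2    6.2] 37.9
577,-427,18,6 {'tx': np.float64(-0.0027), 'ty': np.float64(-0.0014), 'tz': np.float64(0.3869), 'spin': np.float64(0.0019)} 5.6
scene mat hidden
```

Emit:
carry_out([
  {"tx": -0.0027, "ty": -0.0014, "tz": 0.05, "spin": 0},
  {"tx": -0.0027, "ty": -0.0014, "tz": 0.11, "spin": 0},
  {"tx": -0.0027, "ty": -0.0014, "tz": 0.17, "spin": 0},
  {"tx": -0.0027, "ty": -0.0014, "tz": 0.23, "spin": 0},
  {"tx": -0.0027, "ty": -0.0014, "tz": 0.28, "spin": 0},
  {"tx": -0.0027, "ty": -0.0014, "tz": 0.32, "spin": 0},
  {"tx": -0.0027, "ty": -0.0014, "tz": 0.35, "spin": 0},
  {"tx": -0.0027, "ty": -0.0014, "tz": 0.37, "spin": 0},
  {"tx": -0.0027, "ty": -0.0014, "tz": 0.384, "spin": 0},
  {"tx": -0.0027, "ty": -0.0014, "tz": 0.384, "spin": 0},
  {"tx": -0.0027, "ty": -0.0014, "tz": 0.384, "spin": 0},
  {"tx": -0.0027, "ty": -0.0014, "tz": 0.384, "spin": 0},
])

```text
time_s: 38.93
eef_pos: [0.5779, -0.4293, 0.0229]
tool_rot: [[-0.105, 0.994, 0.002], [0.994, 0.105, -0.002], [-0.002, 0.002, -1.0]]
force: [0.3, 0.1, 0.1]
width: 0.684
grasp_force: 0.0
```

```bash
python3 plan.py now 577,-427,6,6
```

```text
[ 577.9 -429.3   22.9    6. ] 38.9
577,-427,6,6 {'tx': np.float64(0.004), 'ty': np.float64(-0.0011), 'tz': np.float64(0.0282), 'spin': np.float64(0.0002)} 0.4
```

Emit:
carry_out([
  {"tx": 0, "ty": 0, "tz": 0.006, "spin": 0},
  {"tx": 0, "ty": 0, "tz": 0.012, "spin": 0},
  {"tx": 0, "ty": 0, "tz": 0.018, "spin": 0},
  {"tx": 0, "ty": 0, "tz": 0.024, "spin": 0},
  {"tx": 0, "ty": 0, "tz": 0.025, "spin": 0},
  {"tx": 0, "ty": 0, "tz": 0.025, "spin": 0},
])

```text
time_s: 39.43
eef_pos: [0.5765, -0.4282, 0.0052]
tool_rot: [[-0.104, 0.995, -0.001], [0.995, 0.104, 0.001], [0.001, -0.001, -1.0]]
force: [0.0, 0.1, -0.2]
width: 0.679
grasp_force: 0.0
```

Emit:
carry_out([
  {"tx": 0, "ty": 0, "tz": 0, "spin": 0},
  {"tx": 0, "ty": 0, "tz": 0, "spin": 0},
  {"tx": 0, "ty": 0, "tz": 0, "spin": 0},
  {"tx": 0, "ty": 0, "tz": 0, "spin": 0},
  {"tx": 0, "ty": 0, "tz": 0, "spin": 0},
  {"tx": 0, "ty": 0, "tz": 0, "spin": 0},
], gripper=0.3, grip_force=60)

```text
time_s: 39.93
eef_pos: [0.5771, -0.4289, 0.0065]
tool_rot: [[-0.105, 0.995, 0.001], [0.995, 0.105, -0.001], [-0.001, 0.001, -1.0]]
force: [0.9, 0.0, 2.8]
width: 0.489
grasp_force: 61.0
```

Emit:
carry_out([
  {"tx": 0, "ty": 0, "tz": -0.02, "spin": 0},
  {"tx": 0, "ty": 0, "tz": -0.06, "spin": 0},
  {"tx": 0, "ty": 0, "tz": -0.12, "spin": 0},
  {"tx": 0, "ty": 0, "tz": -0.19, "spin": 0},
  {"tx": 0, "ty": 0, "tz": -0.26, "spin": 0},
  {"tx": 0, "ty": 0, "tz": -0.33, "spin": 0},
  {"tx": 0, "ty": 0, "tz": -0.38, "spin": 0},
  {"tx": 0, "ty": 0, "tz": -0.4, "spin": 0},
  {"tx": 0, "ty": 0, "tz": -0.41, "spin": 0},
  {"tx": 0, "ty": 0, "tz": -0.41, "spin": 0},
  {"tx": 0, "ty": 0, "tz": -0.41, "spin": 0},
])

```text
time_s: 40.85
eef_pos: [0.576, -0.4278, 0.2491]
tool_rot: [[-0.104, 0.995, -0.003], [0.995, 0.104, 0.003], [0.003, -0.003, -1.0]]
force: [-0.8, -0.2, -1.3]
width: 0.486
grasp_force: 60.9
```

```bash
python3 plan.py now 662.5,-87,250,90.7
```

```text
[ 576.  -427.8  249.1    6. ] 40.9
662.5,-87,250,90.7 {'tx': np.float64(0.5498), 'ty': np.float64(0.2026), 'tz': np.float64(-0.0015), 'spin': np.float64(-0.7059)} 11.8
```

Emit:
carry_out([
  {"tx": 0.55, "ty": 0.2026, "tz": -0.0015, "spin": -0.706},
  {"tx": 0.55, "ty": 0.2026, "tz": -0.0015, "spin": -0.706},
  {"tx": 0.55, "ty": 0.2026, "tz": -0.0015, "spin": -0.706},
  {"tx": 0.55, "ty": 0.2026, "tz": -0.0015, "spin": -0.706},
  {"tx": 0.55, "ty": 0.2026, "tz": -0.0015, "spin": -0.706},
  {"tx": 0.55, "ty": 0.2026, "tz": -0.0015, "spin": -0.706},
  {"tx": 0.55, "ty": 0.2026, "tz": -0.0015, "spin": -0.706},
  {"tx": 0.55, "ty": 0.2026, "tz": -0.0015, "spin": -0.706},
  {"tx": 0.55, "ty": 0.2026, "tz": -0.0015, "spin": -0.706},
  {"tx": 0.55, "ty": 0.2026, "tz": -0.0015, "spin": -0.706},
  {"tx": 0.55, "ty": 0.2026, "tz": -0.0015, "spin": -0.706},
  {"tx": 0.55, "ty": 0.2026, "tz": -0.0015, "spin": -0.706},
])

```text
time_s: 41.85
eef_pos: [0.6619, -0.0864, 0.2489]
tool_rot: [[-1.0, -0.02, -0.006], [-0.02, 1.0, 0.002], [0.006, 0.002, -1.0]]
force: [1.1, -0.9, -1.1]
width: 0.485
grasp_force: 60.9
```

Emit:
carry_out([
  {"tx": 0, "ty": 0, "tz": 0, "spin": 0},
  {"tx": 0, "ty": 0, "tz": 0, "spin": 0},
  {"tx": 0, "ty": 0, "tz": 0, "spin": 0},
  {"tx": 0, "ty": 0, "tz": 0, "spin": 0},
])

```text
time_s: 42.18
eef_pos: [0.6629, -0.0877, 0.2518]
tool_rot: [[-1.0, -0.011, -0.002], [-0.011, 1.0, 0.001], [0.002, 0.001, -1.0]]
force: [0.4, -0.0, -0.7]
width: 0.482
grasp_force: 60.9
```

```bash
python3 plan.py now 662.5,-87,100,90.7
```

```text
[662.9 -87.7 251.8  90.6] 42.2
662.5,-87,100,90.7 {'tx': np.float64(0.0006), 'ty': np.float64(0.0012), 'tz': np.float64(0.253), 'spin': np.float64(-0.0008)} 3.6
```

Emit:
carry_out([
  {"tx": 0.0006, "ty": 0.0012, "tz": 0.05, "spin": 0},
  {"tx": 0.0006, "ty": 0.0012, "tz": 0.1, "spin": 0},
  {"tx": 0.0006, "ty": 0.0012, "tz": 0.15, "spin": 0},
  {"tx": 0.0006, "ty": 0.0012, "tz": 0.19, "spin": 0},
  {"tx": 0.0006, "ty": 0.0012, "tz": 0.22, "spin": 0},
  {"tx": 0.0006, "ty": 0.0012, "tz": 0.24, "spin": 0},
  {"tx": 0.0006, "ty": 0.0012, "tz": 0.251, "spin": 0},
  {"tx": 0.0006, "ty": 0.0012, "tz": 0.251, "spin": 0},
  {"tx": 0.0006, "ty": 0.0012, "tz": 0.251, "spin": 0},
])

```text
time_s: 42.93
eef_pos: [0.6635, -0.0872, 0.1032]
tool_rot: [[-1.0, -0.012, 0.001], [-0.012, 1.0, -0.0], [-0.001, -0.0, -1.0]]
force: [0.0, -0.1, -0.3]
width: 0.489
grasp_force: 60.9
```

Emit:
carry_out([
  {"tx": 0, "ty": 0, "tz": 0.005, "spin": 0},
  {"tx": 0, "ty": 0, "tz": 0.01, "spin": 0},
  {"tx": 0, "ty": 0, "tz": 0.015, "spin": 0},
  {"tx": 0, "ty": 0, "tz": 0.02, "spin": 0},
  {"tx": 0, "ty": 0, "tz": 0.025, "spin": 0},
  {"tx": 0, "ty": 0, "tz": 0.03, "spin": 0},
  {"tx": 0, "ty": 0, "tz": 0.034, "spin": 0},
  {"tx": 0, "ty": 0, "tz": 0.038, "spin": 0},
  {"tx": 0, "ty": 0, "tz": 0.041, "spin": 0},
  {"tx": 0, "ty": 0, "tz": 0.044, "spin": 0},
  {"tx": 0, "ty": 0, "tz": 0.044, "spin": 0},
])

```text
time_s: 43.85
eef_pos: [0.6625, -0.0873, 0.0771]
tool_rot: [[-1.0, -0.013, -0.001], [-0.013, 1.0, -0.001], [0.001, -0.001, -1.0]]
force: [-6.3, -0.9, 8.7]
width: 0.488
grasp_force: 69.8
```

Emit:
carry_out([
  {"tx": 0, "ty": 0, "tz": 0, "spin": 0},
  {"tx": 0, "ty": 0, "tz": 0, "spin": 0},
  {"tx": 0, "ty": 0, "tz": 0, "spin": 0},
  {"tx": 0, "ty": 0, "tz": 0, "spin": 0},
  {"tx": 0, "ty": 0, "tz": 0, "spin": 0},
], gripper=0.68)

```text
time_s: 44.27
eef_pos: [0.6629, -0.0869, 0.0757]
tool_rot: [[-1.0, -0.013, -0.0], [-0.013, 1.0, 0.0], [0.0, 0.0, -1.0]]
force: [-0.0, 0.5, 0.8]
width: 0.677
grasp_force: 0.0
```

Emit:
carry_out([
  {"tx": 0, "ty": 0, "tz": -0.01, "spin": 0},
  {"tx": 0, "ty": 0, "tz": -0.03, "spin": 0},
  {"tx": 0, "ty": 0, "tz": -0.08, "spin": 0},
  {"tx": 0, "ty": 0, "tz": -0.14, "spin": 0},
  {"tx": 0, "ty": 0, "tz": -0.2, "spin": 0},
  {"tx": 0, "ty": 0, "tz": -0.25, "spin": 0},
  {"tx": 0, "ty": 0, "tz": -0.28, "spin": 0},
  {"tx": 0, "ty": 0, "tz": -0.28, "spin": 0},
  {"tx": 0, "ty": 0, "tz": -0.28, "spin": 0},
])

```text
time_s: 45.02
eef_pos: [0.6638, -0.0872, 0.2465]
tool_rot: [[-1.0, -0.013, 0.004], [-0.013, 1.0, -0.001], [-0.004, -0.001, -1.0]]
force: [-1.5, 0.5, -0.2]
width: 0.68
grasp_force: 0.0
```

```bash
python3 plan.py now 503,-250,300,0.7
```

```text
[663.8 -87.2 246.5  90.7] 45.0
503,-250,300,0.7 {'tx': np.float64(0.2714), 'ty': np.float64(-0.268), 'tz': np.float64(-0.0892), 'spin': np.float64(0.7502)} 12.6
```

Emit:
carry_out([
  {"tx": 0.2714, "ty": -0.268, "tz": -0.0892, "spin": 0.75},
  {"tx": 0.2714, "ty": -0.268, "tz": -0.0892, "spin": 0.75},
  {"tx": 0.2714, "ty": -0.268, "tz": -0.0892, "spin": 0.75},
  {"tx": 0.2714, "ty": -0.268, "tz": -0.0892, "spin": 0.75},
  {"tx": 0.2714, "ty": -0.268, "tz": -0.0892, "spin": 0.75},
  {"tx": 0.2714, "ty": -0.268, "tz": -0.0892, "spin": 0.75},
  {"tx": 0.2714, "ty": -0.268, "tz": -0.0892, "spin": 0.75},
  {"tx": 0.2714, "ty": -0.268, "tz": -0.0892, "spin": 0.75},
  {"tx": 0.2714, "ty": -0.268, "tz": -0.0892, "spin": 0.75},
  {"tx": 0.2714, "ty": -0.268, "tz": -0.0892, "spin": 0.75},
  {"tx": 0.2714, "ty": -0.268, "tz": -0.0892, "spin": 0.75},
  {"tx": 0.2714, "ty": -0.268, "tz": -0.0892, "spin": 0.75},
])

```text
time_s: 46.02
eef_pos: [0.5013, -0.2492, 0.2953]
tool_rot: [[-0.077, 0.997, -0.003], [0.997, 0.077, 0.002], [0.003, -0.003, -1.0]]
force: [-0.1, -0.4, -0.1]
width: 0.68
grasp_force: 0.0
```

Emit:
carry_out([
  {"tx": 0, "ty": 0, "tz": 0, "spin": 0.06},
  {"tx": 0, "ty": 0, "tz": 0, "spin": 0.06},
  {"tx": 0, "ty": 0, "tz": 0, "spin": 0.06},
])

```text
time_s: 46.27
eef_pos: [0.5015, -0.2493, 0.2959]
tool_rot: [[0.039, 0.999, -0.002], [0.999, -0.039, 0.002], [0.002, -0.002, -1.0]]
force: [-0.1, 0.9, -0.5]
width: 0.681
grasp_force: 0.0
```

```bash
python3 - <<'E'
from meas import *
e=grab('top'); F=e['frame'].astype(int); b,g,r=F[...,0],F[...,1],F[...,2]
cv2.imwrite('pics/p3.png',cv2.resize(e['frame'][130:330,140:407],None,fx=3,fy=3,interpolation=cv2.INTER_CUBIC))
for s,c,m in comps((r>g+70)&(r>b+70),8): print('red',s[4],np.round(c,1),depthpt(e,c),onz(e,c,.095))
E
python3 plan.py now 502,20,240,0.7 502,20,141,0.7
```

```text
red 51 [373.1 146.3] [[ 0.80252639 -0.12782024  0.10010677]] [[ 0.80439692 -0.12845808  0.095     ]]
red 13 [308.7 233.1] [[0.59307505 0.03208075 0.02568649]] [[0.58114358 0.03111932 0.095     ]]
red 10 [367.8 297. ] [[ 0.42714938 -0.10966712  0.11025431]] [[ 0.42774026 -0.11134539  0.095     ]]
[ 501.7 -249.4  296.2   -2.2] 46.3
502,20,240,0.7 {'tx': np.float64(0.4487), 'ty': np.float64(-0.0169), 'tz': np.float64(0.0937), 'spin': np.float64(-0.0244)} 6.6
502,20,141,0.7 {'tx': np.float64(0.0), 'ty': np.float64(0.0), 'tz': np.float64(0.165), 'spin': np.float64(-0.0)} 2.4
```

View pics/p3.png

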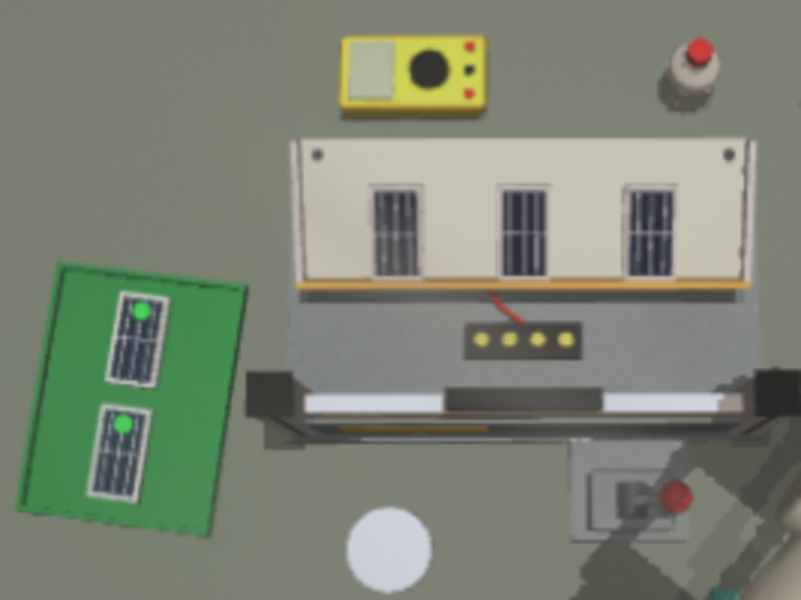

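All three modules sit squarely against the ledge (397,232), (523,232) and (650,232), and both tested modules lie flat in the tray at (137,340) and (120,452). Now the guard goes up.

Emit:
carry_out([
  {"tx": 0.449, "ty": -0.017, "tz": 0.094, "spin": -0.0244},
  {"tx": 0.449, "ty": -0.017, "tz": 0.094, "spin": -0.0244},
  {"tx": 0.449, "ty": -0.017, "tz": 0.094, "spin": -0.0244},
  {"tx": 0.449, "ty": -0.017, "tz": 0.094, "spin": -0.0244},
  {"tx": 0.449, "ty": -0.017, "tz": 0.094, "spin": -0.0244},
  {"tx": 0.449, "ty": -0.017, "tz": 0.094, "spin": -0.0244},
  {"tx": 0.449, "ty": -0.017, "tz": 0.094, "spin": -0.0244},
  {"tx": 0.449, "ty": -0.017, "tz": 0.094, "spin": -0.0244},
  {"tx": 0.449, "ty": -0.017, "tz": 0.094, "spin": -0.0244},
  {"tx": 0.449, "ty": -0.017, "tz": 0.094, "spin": -0.0244},
])

```text
time_s: 47.15
eef_pos: [0.5034, 0.0193, 0.241]
tool_rot: [[-0.01, 1.0, -0.0], [1.0, 0.01, -0.001], [-0.001, -0.0, -1.0]]
force: [0.7, -1.3, 0.4]
width: 0.68
grasp_force: 0.0
```

```bash
python3 plan.py now 502,20,141,0.7
```

```text
[503.4  19.3 241.    0.6] 47.1
502,20,141,0.7 {'tx': np.float64(0.0013), 'ty': np.float64(-0.0023), 'tz': np.float64(0.1667), 'spin': np.float64(-0.001)} 2.4
```

Emit:
carry_out([
  {"tx": 0, "ty": -0.001, "tz": 0.03, "spin": 0},
  {"tx": 0, "ty": -0.001, "tz": 0.07, "spin": 0},
  {"tx": 0, "ty": -0.001, "tz": 0.11, "spin": 0},
  {"tx": 0, "ty": -0.001, "tz": 0.14, "spin": 0},
  {"tx": 0, "ty": -0.001, "tz": 0.16, "spin": 0},
  {"tx": 0, "ty": -0.001, "tz": 0.165, "spin": 0},
  {"tx": 0, "ty": -0.001, "tz": 0.165, "spin": 0},
  {"tx": 0, "ty": -0.001, "tz": 0.165, "spin": 0},
])

```text
time_s: 47.82
eef_pos: [0.5036, 0.0191, 0.1431]
tool_rot: [[-0.008, 1.0, 0.002], [1.0, 0.008, -0.0], [-0.0, 0.002, -1.0]]
force: [0.3, 0.6, 0.4]
width: 0.679
grasp_force: 0.0
```

Emit:
carry_out([
  {"tx": 0, "ty": 0, "tz": 0, "spin": 0},
  {"tx": 0, "ty": 0, "tz": 0, "spin": 0},
  {"tx": 0, "ty": 0, "tz": 0, "spin": 0},
  {"tx": 0, "ty": 0, "tz": 0, "spin": 0},
  {"tx": 0, "ty": 0, "tz": 0, "spin": 0},
  {"tx": 0, "ty": 0, "tz": 0, "spin": 0},
  {"tx": 0, "ty": 0, "tz": 0, "spin": 0},
  {"tx": 0, "ty": 0, "tz": 0, "spin": 0},
], gripper=0, grip_force=60)

```text
time_s: 48.48
eef_pos: [0.5016, 0.0197, 0.143]
tool_rot: [[-0.01, 1.0, -0.003], [1.0, 0.01, -0.001], [-0.001, -0.003, -1.0]]
force: [-8.3, -0.5, 8.2]
width: 0.176
grasp_force: 61.0
```

Emit:
carry_out([
  {"tx": 0, "ty": 0, "tz": -0.015, "spin": 0},
  {"tx": 0, "ty": 0, "tz": -0.035, "spin": 0},
  {"tx": 0, "ty": 0, "tz": -0.055, "spin": 0},
  {"tx": 0, "ty": 0, "tz": -0.075, "spin": 0},
  {"tx": 0, "ty": 0, "tz": -0.095, "spin": 0},
  {"tx": 0, "ty": 0, "tz": -0.115, "spin": 0},
  {"tx": 0, "ty": 0, "tz": -0.135, "spin": 0},
  {"tx": 0, "ty": 0, "tz": -0.155, "spin": 0},
  {"tx": 0, "ty": 0, "tz": -0.175, "spin": 0},
  {"tx": 0, "ty": 0, "tz": -0.187, "spin": 0},
  {"tx": 0, "ty": 0, "tz": -0.187, "spin": 0},
  {"tx": 0, "ty": 0, "tz": -0.187, "spin": 0},
])

```text
time_s: 49.48
eef_pos: [0.5016, 0.0198, 0.2568]
tool_rot: [[-0.009, 1.0, -0.002], [1.0, 0.009, -0.001], [-0.001, -0.002, -1.0]]
force: [-11.7, -2.9, 0.4]
width: 0.173
grasp_force: 60.9
```

Emit:
carry_out([
  {"tx": 0, "ty": 0, "tz": -0.004, "spin": 0},
  {"tx": 0, "ty": 0, "tz": -0.008, "spin": 0},
  {"tx": 0, "ty": 0, "tz": -0.011, "spin": 0},
  {"tx": 0, "ty": 0, "tz": -0.014, "spin": 0},
  {"tx": 0, "ty": 0, "tz": -0.014, "spin": 0},
])

```text
time_s: 49.9
eef_pos: [0.5016, 0.0198, 0.2631]
tool_rot: [[-0.009, 1.0, -0.003], [1.0, 0.009, -0.0], [-0.0, -0.003, -1.0]]
force: [-5.8, -4.3, -8.2]
width: 0.174
grasp_force: 62.1
```

Emit:
carry_out([
  {"tx": 0, "ty": 0, "tz": -0.003, "spin": 0},
  {"tx": 0, "ty": 0, "tz": -0.005, "spin": 0},
  {"tx": 0, "ty": 0, "tz": -0.005, "spin": 0},
  {"tx": 0, "ty": 0, "tz": -0.005, "spin": 0},
])

```text
time_s: 50.23
eef_pos: [0.5015, 0.0198, 0.2632]
tool_rot: [[-0.009, 1.0, -0.004], [1.0, 0.009, 0.0], [0.0, -0.004, -1.0]]
force: [1.0, -4.5, -25.9]
width: 0.173
grasp_force: 59.7
```

Emit:
carry_out([
  {"tx": 0, "ty": 0, "tz": 0.007, "spin": 0},
  {"tx": 0, "ty": 0, "tz": 0.007, "spin": 0},
  {"tx": 0, "ty": 0, "tz": 0.007, "spin": 0},
])

```text
time_s: 50.48
eef_pos: [0.5016, 0.0198, 0.2626]
tool_rot: [[-0.009, 1.0, -0.003], [1.0, 0.009, -0.0], [-0.0, -0.003, -1.0]]
force: [-8.3, -3.1, -8.4]
width: 0.169
grasp_force: 62.0
```

Emit:
carry_out([
  {"tx": 0, "ty": 0, "tz": 0, "spin": 0},
  {"tx": 0, "ty": 0, "tz": 0, "spin": 0},
  {"tx": 0, "ty": 0, "tz": 0, "spin": 0},
  {"tx": 0, "ty": 0, "tz": 0, "spin": 0},
  {"tx": 0, "ty": 0, "tz": 0, "spin": 0},
], gripper=0.68)

```text
time_s: 50.9
eef_pos: [0.5037, 0.0199, 0.263]
tool_rot: [[-0.009, 1.0, 0.003], [1.0, 0.009, -0.0], [-0.0, 0.003, -1.0]]
force: [-0.6, 0.3, -0.1]
width: 0.68
grasp_force: 0.0
```

Emit:
carry_out([
  {"tx": 0, "ty": 0, "tz": -0.02, "spin": 0},
  {"tx": 0, "ty": 0, "tz": -0.06, "spin": 0},
  {"tx": 0, "ty": 0, "tz": -0.1, "spin": 0},
  {"tx": 0, "ty": 0, "tz": -0.13, "spin": 0},
  {"tx": 0, "ty": 0, "tz": -0.13, "spin": 0},
  {"tx": 0, "ty": 0, "tz": -0.13, "spin": 0},
])

```text
time_s: 51.4
eef_pos: [0.5034, 0.0197, 0.3412]
tool_rot: [[-0.009, 1.0, 0.003], [1.0, 0.009, -0.001], [-0.001, 0.003, -1.0]]
force: [0.7, -0.2, -0.6]
width: 0.68
grasp_force: 0.0
```

```bash
python3 plan.py now 424,-160,330,0.7 424,-160,83,0.7; python3 - <<'E'
from meas import *
e=grab('top'); 
F=e['frame'].astype(int); b,g,r=F[...,0],F[...,1],F[...,2]
for s,c,m in comps((r>g+70)&(r>b+70),8): print('red',s[4],np.round(c,1),depthpt(e,c),onz(e,c,.095))
d=grab('scene');F=d['frame'].astype(int); b,g,r=F[...,0],F[...,1],F[...,2]
for s,c,m in comps((r>g+70)&(r>b+70),8): print('red scene',s[4],np.round(c,1),depthpt(d,c),onz(d,c,.095))
cv2.imwrite('pics/g.png',cv2.resize(d['frame'][130:330,200:440],None,fx=3,fy=3))
E
```

```text
[5.034e+02 1.970e+01 3.412e+02 5.000e-01] 51.4
424,-160,330,0.7 {'tx': np.float64(-0.2984), 'ty': np.float64(-0.135), 'tz': np.float64(0.0186), 'spin': np.float64(-0.0016)} 4.7
424,-160,83,0.7 {'tx': np.float64(0.0), 'ty': np.float64(0.0), 'tz': np.float64(0.4117), 'spin': np.float64(-0.0)} 5.9
red 50 [373.  146.2] [[ 0.80369676 -0.12800961  0.09701063]] [[ 0.80443328 -0.12826039  0.095     ]]
red 59 [365.5 295.1] [[ 0.43174045 -0.10439635  0.10839621]] [[ 0.43231262 -0.10580565  0.095     ]]
red scene 42 [255.9 219. ] [[ 0.50574579 -0.13103357  0.20947769]] [[ 0.42959362 -0.10586144  0.095     ]]
red scene 9 [393.9 301.3] [[0.78318403 0.06683038 0.03236792]] [[0.80033539 0.04320273 0.095     ]]
red scene 11 [405.5 315.6] [[0.82735055 0.06617808 0.033789  ]] [[0.84145569 0.04309357 0.095     ]]
red scene 78 [331.3 343.5] [[ 0.80430115 -0.13042778  0.10093318]] [[ 0.80269115 -0.12926976  0.095     ]]
```

View pics/g.png

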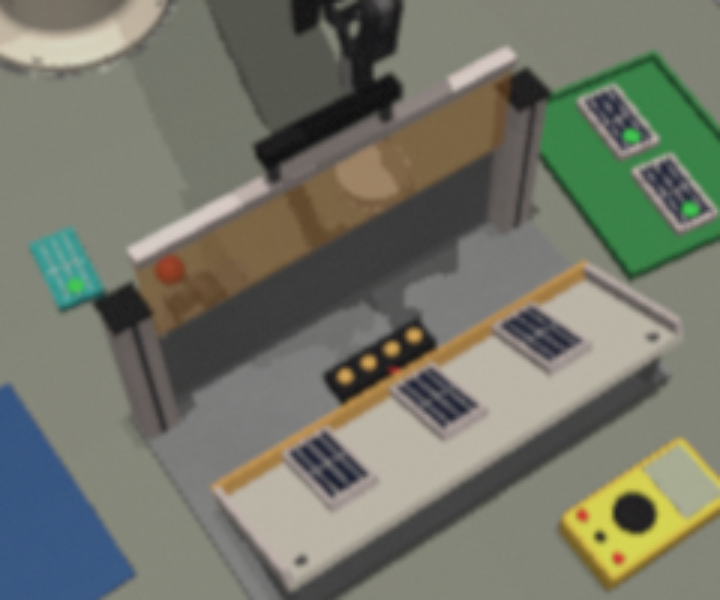

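The guard is fully raised (bar at (330,122)), the three modules are seated, and the ball at (170,268) is seen through the guard. Now the lever.

Emit:
carry_out([
  {"tx": -0.2984, "ty": -0.134, "tz": 0, "spin": 0},
  {"tx": -0.2984, "ty": -0.134, "tz": 0, "spin": 0},
  {"tx": -0.2984, "ty": -0.134, "tz": 0, "spin": 0},
  {"tx": -0.2984, "ty": -0.134, "tz": 0, "spin": 0},
  {"tx": -0.2984, "ty": -0.134, "tz": 0, "spin": 0},
  {"tx": -0.2984, "ty": -0.134, "tz": 0, "spin": 0},
  {"tx": -0.2984, "ty": -0.134, "tz": 0, "spin": 0},
  {"tx": -0.2984, "ty": -0.134, "tz": 0, "spin": 0},
], gripper=0, grip_force=40)

```text
time_s: 52.17
eef_pos: [0.4236, -0.1594, 0.3383]
tool_rot: [[-0.008, 1.0, -0.001], [1.0, 0.008, 0.002], [0.002, -0.001, -1.0]]
force: [0.1, 0.1, -0.1]
width: 0.0
grasp_force: 0.0
```

```bash
python3 plan.py now 424,-160,83,0.7
```

```text
[ 423.6 -159.4  338.3    0.5] 52.2
424,-160,83,0.7 {'tx': np.float64(-0.001), 'ty': np.float64(0.0006), 'tz': np.float64(0.4256), 'spin': np.float64(-0.0018)} 6.1
```

Emit:
carry_out([
  {"tx": 0, "ty": 0, "tz": 0.06, "spin": 0},
  {"tx": 0, "ty": 0, "tz": 0.12, "spin": 0},
  {"tx": 0, "ty": 0, "tz": 0.18, "spin": 0},
  {"tx": 0, "ty": 0, "tz": 0.24, "spin": 0},
  {"tx": 0, "ty": 0, "tz": 0.3, "spin": 0},
  {"tx": 0, "ty": 0, "tz": 0.35, "spin": 0},
  {"tx": 0, "ty": 0, "tz": 0.39, "spin": 0},
  {"tx": 0, "ty": 0, "tz": 0.41, "spin": 0},
  {"tx": 0, "ty": 0, "tz": 0.42, "spin": 0},
  {"tx": 0, "ty": 0, "tz": 0.423, "spin": 0},
  {"tx": 0, "ty": 0, "tz": 0.423, "spin": 0},
  {"tx": 0, "ty": 0, "tz": 0.423, "spin": 0},
])

```text
time_s: 53.17
eef_pos: [0.4248, -0.1601, 0.0867]
tool_rot: [[-0.01, 1.0, 0.002], [1.0, 0.01, -0.001], [-0.001, 0.002, -1.0]]
force: [1.4, -0.2, 0.4]
width: 0.002
grasp_force: 0.0
```

Emit:
carry_out([
  {"tx": 0.015, "ty": 0, "tz": 0, "spin": 0},
  {"tx": 0.03, "ty": 0, "tz": 0, "spin": 0},
  {"tx": 0.045, "ty": 0, "tz": 0, "spin": 0},
  {"tx": 0.06, "ty": 0, "tz": 0, "spin": 0},
  {"tx": 0.075, "ty": 0, "tz": 0, "spin": 0},
  {"tx": 0.09, "ty": 0, "tz": 0, "spin": 0},
  {"tx": 0.105, "ty": 0, "tz": 0, "spin": 0},
  {"tx": 0.12, "ty": 0, "tz": 0, "spin": 0},
  {"tx": 0.13, "ty": 0, "tz": 0, "spin": 0},
  {"tx": 0.14, "ty": 0, "tz": 0, "spin": 0},
  {"tx": 0.145, "ty": 0, "tz": 0, "spin": 0},
  {"tx": 0.145, "ty": 0, "tz": 0, "spin": 0},
])

```text
time_s: 54.17
eef_pos: [0.4227, -0.0721, 0.0852]
tool_rot: [[-0.009, 1.0, -0.001], [1.0, 0.009, 0.001], [0.001, -0.001, -1.0]]
force: [-0.1, 0.8, -0.1]
width: 0.0
grasp_force: 0.0
```

Emit:
carry_out([
  {"tx": 0.006, "ty": 0, "tz": 0, "spin": 0},
  {"tx": 0.011, "ty": 0, "tz": 0, "spin": 0},
  {"tx": 0.016, "ty": 0, "tz": 0, "spin": 0},
  {"tx": 0.018, "ty": 0, "tz": 0, "spin": 0},
  {"tx": 0.018, "ty": 0, "tz": 0, "spin": 0},
])

```text
time_s: 54.58
eef_pos: [0.4229, -0.0639, 0.0856]
tool_rot: [[-0.01, 1.0, -0.0], [1.0, 0.01, -0.004], [-0.004, -0.0, -1.0]]
force: [-1.6, -8.3, -3.9]
width: -0.001
grasp_force: 4.7
```

```bash
cat > ball.py <<'E'
from meas import *
for n in('top','scene'):
    e=grab(n); F=e['frame'].astype(int); b,g,r=F[...,0],F[...,1],F[...,2]
    for s,c,m in comps((r>g+50)&(r>b+50)&(r>100),8):
        p=onz(e,c,.095)[0]
        if p[0]<.5 and abs(p[1])<.2: print(n,s[4],np.round(c,1),np.round(p,4))
E
python3 ball.py
```

```text
scene 9 [279.2 210.6] [ 0.4402 -0.0436  0.095 ]
```

Emit:
carry_out([
  {"tx": 0.006, "ty": 0, "tz": 0, "spin": 0},
  {"tx": 0.006, "ty": 0, "tz": 0, "spin": 0},
  {"tx": 0.006, "ty": 0, "tz": 0, "spin": 0},
])

```text
time_s: 54.93
eef_pos: [0.423, -0.0633, 0.0857]
tool_rot: [[-0.01, 1.0, -0.0], [1.0, 0.01, -0.011], [-0.011, -0.0, -1.0]]
force: [-2.6, -22.1, -7.2]
width: 0.003
grasp_force: 11.1
```

Emit:
carry_out([
  {"tx": -0.02, "ty": 0, "tz": 0, "spin": 0},
  {"tx": -0.05, "ty": 0, "tz": 0, "spin": 0},
  {"tx": -0.1, "ty": 0, "tz": 0, "spin": 0},
  {"tx": -0.15, "ty": 0, "tz": -0.03, "spin": 0},
  {"tx": -0.2, "ty": 0, "tz": -0.1, "spin": 0},
  {"tx": -0.25, "ty": 0, "tz": -0.17, "spin": 0},
  {"tx": -0.3, "ty": -0.03, "tz": -0.24, "spin": 0},
  {"tx": -0.35, "ty": -0.06, "tz": -0.3, "spin": 0},
  {"tx": -0.4, "ty": -0.1, "tz": -0.35, "spin": 0},
  {"tx": -0.4, "ty": -0.1, "tz": -0.35, "spin": 0},
  {"tx": -0.4, "ty": -0.1, "tz": -0.35, "spin": 0},
  {"tx": -0.4, "ty": -0.1, "tz": -0.35, "spin": 0},
])

```text
time_s: 55.93
eef_pos: [0.3651, -0.301, 0.2979]
tool_rot: [[-0.005, 1.0, 0.003], [1.0, 0.005, -0.004], [-0.004, 0.003, -1.0]]
force: [-0.6, 0.4, -0.4]
width: -0.001
grasp_force: 0.0
```

```bash
python3 ball.py; python3 - <<'E'
from h import *
e=grab('top'); s=grab('scene'); cv2.imwrite('pics/f.png',np.vstack([cv2.resize(e['frame'][130:330,140:407],(400,300)),cv2.resize(s['frame'][120:330,190:470],(400,300))]))
E
```

```text
top 81 [338.  295.4] [ 0.4311 -0.0401  0.095 ]
scene 66 [277.9 207.9] [ 0.431  -0.0421  0.095 ]
```

View pics/f.png

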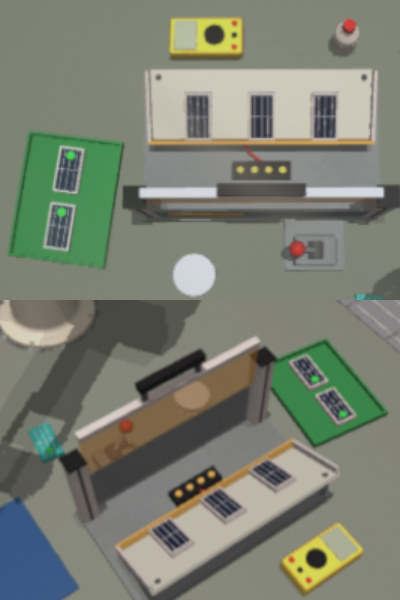

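The lever is fully over: the ball at (297,248) has moved 66 mm to its stop. The guard is up, the modules are seated, and nothing else has been disturbed.

```bash
python3 -c "
from cell import arm
print(arm.finish_job())"
```

```text
the job is handed in; nothing more can be done
None
```

I handed the job in after about 56 s of the 210 s. In order: guard pushed down, both tested modules laid flat in the green tray, all three waiting modules seated against the brass ledge, guard pulled fully up, then the lever thrown to its stop. The last pictures showed the reel, bottle and meter undisturbed, but the hand-in returned no verdict.

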